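# Pack and date-stamp a layer of spice tins

### The arm

A 6-joint arm with a two-finger parallel gripper is mounted at the origin on the work surface. World frame = base frame: x ahead of the robot, y to its left, z up, the work surface at z = 0. Lengths are in m, angles in rad, forces in N, time in s.
With the tool pointing down it reaches from about 0.375 to 0.825 m from the base axis. Payload 5.5 kg.
Tool frame: the origin (TCP) lies at the very end of the fingers, on their centre line; the grasp point (between the pads) lies 19 mm behind it; z points along the fingers, y is the line along which they close (so a half turn about z gives the same grasp; the last joint's range is limited). The gripper opens to 85 mm and grips with 20 to 120 N. Pads are 22 mm wide; open, the fingers measure 114 mm over their backs; the gripper's body (76 mm by 85 mm) begins 54 mm behind the grasp point. The pads swing forward as they close: fully open they stand 13 mm farther back than shut.
Start: joints at [-1.265, 0.314, -0.047, 1.21, 0, 1.571], TCP at [0.181, -0.572, 0.198] pointing down, gripper open.
Joint ranges: [-2.67, 2.67], [-0.69, 1.73], [-1.03, 1.25], [-2.08, 2.16], [-1.42, 1.45], [-3.14, 3.14]. Speed limits (rad/s): [2.39, 2.39, 3.01, 3.14, 3.14, 3.14].

### API

Orientations are given as a unit quaternion [w, x, y, z].
In Python, from rig import telemetry, cams, workorder gives the robot as it stands.
- The arm moves only by the shell command python3 -m pendant 'ROWS' [FORCE]. ROWS is JSON, a list that holds one entry, the list of rows, each a list of 7 numbers: the turn, a rotation vector about the tool's x, y, z in degrees, then the shift along the tool's x, y, z in m, then the closure, from 0 (fully open) to 1 (shut). A call has 1 to 8 rows; each row shifts and turns the commanded pose from where the row before left it, along the tool's axes as they then stand; what a row does not reach is not made up. A row lasts 1/10 s, in which the tool goes at most 50 mm and 8.59 degrees, less where a joint would pass 70% of its speed; a pose out of reach is approached as far as the arm can. A call with a gripper value outside its range is refused whole. The fingers move at their own pace and stop on an object; FORCE is the grip in N (left out, the last holds). Time passes only in rows, so rows that do not move let the fingers close. It gives the time, the measured TCP pose, the force, the opening and the grip force at its end, in the units of the state.
- telemetry.get_obs(): the state, without advancing time (a new reading comes with each control period).
- cams.snapshot(name): name is "scene" or "top" or "wrist"; returns the picture (480x640x3 uint8, red, green, blue); there is no depth.
- cams.get_calibration(name): a dict with "mtx" (3x3 intrinsics, pixels), "k1" (the pictures are not rectified: a ray, as slopes to the right and down, at radius r is drawn at 1 + k1 r^2 times it, then the intrinsics apply), "rvec" (rotation vector, rad) and "tvec" (3), from world to camera coordinates, as OpenCV has them. Camera axes: x right, y down, z forward; pixel columns grow to the right and rows downward; lengths in m; the calibration is good to about 2 mm. A picture is of the moment at which its call begins: read the wrist's pose just before it. get_calibration takes no time and is no camera call; for the wrist camera it gives the pose at the moment of the call.
- workorder.sign_off(): hands the job in; it is judged then, once.
The state is a dict: "time": time; "qpos": joint angles; "joint_vel": joint speeds; "effort": joint torques, N m; "tool_pos": TCP position; "orientation": TCP orientation; "contact_force": force on the tool from outside, world axes, zero at the start; "ft_torque": the same for the moment, N m; "finger_gap": finger opening in m; "finger_force": force on a finger pad.
Only numpy, scipy, OpenCV 4.12 (cv2) and the standard library are available. Lean on these libraries where they do the work, as an engineer would, in place of code of your own. Each camera call takes 0.05 s, during which the arm holds its last target. There are 200 camera calls.

### The job

Pack all the spice tins from the counter onto the sliding beech board in its inlaid interlocking pattern, each upright and squarely in an outline of its own, with both places along the lip filled and the rest of the tins in the row of three. When the layer is complete, slide the loaded board along until the printed ring on its packing slip is centred under the date stamp, and press the stamp fully down there, nowhere else, and let it spring up. Then slide the board back against its rest stop with the layer still in order, leaving the spice box, jars and ramekin where they are.

Things in the scene. Friction and masses are not known exactly. Their poses are not given: they have to be found in the camera images.
- tin1: A rectangular steel spice tin, one of up to five identical ones (absent if its state is None at the start). Body 84 (its x) by 56 (its y) by 46 mm high with a paper band, and on top, centred, a fixed raised oblong lid 50 (x) by 30 (y) by 24 mm high to lift it by; 70 mm high in all, 0.11 to 0.23 kg. Origin: centre of the underside; z up. Starts upright on the counter (height 0), right of the track.
- tin2: A rectangular steel spice tin, one of up to five identical ones (absent if its state is None at the start). Body 84 (its x) by 56 (its y) by 46 mm high with a paper band, and on top, centred, a fixed raised oblong lid 50 (x) by 30 (y) by 24 mm high to lift it by; 70 mm high in all, 0.11 to 0.23 kg. Origin: centre of the underside; z up. Starts upright on the counter (height 0), right of the track.
- tin3: A rectangular steel spice tin, one of up to five identical ones (absent if its state is None at the start). Body 84 (its x) by 56 (its y) by 46 mm high with a paper band, and on top, centred, a fixed raised oblong lid 50 (x) by 30 (y) by 24 mm high to lift it by; 70 mm high in all, 0.11 to 0.23 kg. Origin: centre of the underside; z up. Starts upright on the counter (height 0), right of the track.
- tin4: A rectangular steel spice tin, one of up to five identical ones (absent if its state is None at the start). Body 84 (its x) by 56 (its y) by 46 mm high with a paper band, and on top, centred, a fixed raised oblong lid 50 (x) by 30 (y) by 24 mm high to lift it by; 70 mm high in all, 0.11 to 0.23 kg. Origin: centre of the underside; z up. Starts upright on the counter (height 0), right of the track.
- tin5: A rectangular steel spice tin, one of up to five identical ones (absent if its state is None at the start). Body 84 (its x) by 56 (its y) by 46 mm high with a paper band, and on top, centred, a fixed raised oblong lid 50 (x) by 30 (y) by 24 mm high to lift it by; 70 mm high in all, 0.11 to 0.23 kg. Origin: centre of the underside; z up. Starts upright on the counter (height 0), right of the track.
- place1 (a point): Centre of an inlaid dark outline, 84 by 56 mm like the tin, on the beech board's top (along the lip, on the side of the knob). The tin's long (x) side lies along the board's y. Axes of this and all board points: y along the track towards the stamp, x away from the robot towards the lip, z up. Places 1 and 2 lie end to end, 90 mm apart in y, 5 mm clear of the lip (12 mm thick, 24 mm high).
- place2 (a point): Centre of an inlaid dark outline, 84 by 56 mm like the tin, on the beech board's top (along the lip, on the side of the slip). The tin's long (x) side lies along the board's y. Axes of this and all board points: y along the track towards the stamp, x away from the robot towards the lip, z up.
- place3 (a point): Centre of an inlaid dark outline, 84 by 56 mm like the tin, on the beech board's top (row of three, on the side of the knob). The tin's long (x) side lies along the board's x. Axes of this and all board points: y along the track towards the stamp, x away from the robot towards the lip, z up.
- place4 (a point): Centre of an inlaid dark outline, 84 by 56 mm like the tin, on the beech board's top (middle of the row of three). The tin's long (x) side lies along the board's x. Axes of this and all board points: y along the track towards the stamp, x away from the robot towards the lip, z up. Places 3, 4, 5 lie side by side, 60 mm apart in y, 74 mm nearer the robot than 1 and 2; gaps 4 to 6 mm.
- place5 (a point): Centre of an inlaid dark outline, 84 by 56 mm like the tin, on the beech board's top (row of three, on the side of the slip). The tin's long (x) side lies along the board's x. Axes of this and all board points: y along the track towards the stamp, x away from the robot towards the lip, z up.
- slip_ring (a point): Centre of the printed black ring (inner diameter 32 mm) on the white packing slip, on top of the board at its stamp end, 150 mm from place 4 along the board's y.
- board_knob (a point): Point to grip on the turned wooden knob that stands on the board's end away from the stamp: on its axis, 34 mm above the board's top (60 mm above the counter). Knob 30 mm in diameter there (from 24 to 44 mm above the board), narrower below, 48 mm high in all; 47 mm clear from its axis to the nearest tin place.
- board (a joint): Slide of the beech board (190 in x by 350 mm in y, top 26 mm above the counter) in its aluminium track (m): 0 against the rubber rest stop, growing along the board's y towards the stamp, to 0.160 at most. Moves with about 2.5 N of friction and stays where it is left. The ring comes under the stamp at 0.115 to 0.145.
- stamp_tip (a point): Centre of the lower face of the stamp's round rubber die (20 mm in diameter), on the plunger's axis; 15 mm above the slip when the plunger is up. The pillar that carries the stamp stands beyond the end of the track, 102 mm farther along the board's y, and its arm reaches back over the track end.
- plunger_top (a point): Centre of the top of the stamp's black knob (38 mm in diameter), on the same vertical axis, 207 mm above the counter when up. Pressed straight down; nothing stands above it, pillar top is 45 mm lower.
- plunger (a joint): Stamp plunger (m): 0 up, 0.015 fully down with the die on the slip. Spring: 3 N to start, 7 N fully down; it springs back up by itself.
- spice_box: Open round steel spice box with inner cups, 164 mm in diameter, 55 mm high; a bystander, to be left alone. Origin: centre of the underside.
- jar_a: Amber glass jar with cork stopper, 72 mm in diameter, 125 mm high; a bystander, to be left alone. Origin: centre of the underside.
- jar_b: Amber glass jar with cork stopper, 72 mm in diameter, 105 mm high; a bystander, to be left alone. Origin: centre of the underside.
- ramekin: White ceramic ramekin under a blue silicone lid, 100 mm in diameter, 63 mm high; a bystander, to be left alone. Origin: centre of the underside.
Not all that is in view belongs to the job. Leave any pink look-alike of the tin1 alone.

How it is judged:
On the way, in this order (a step that is already met when the one before it is completed fails the run):
1. every tin lies in a place of the pattern, both lip places filled, all let go (((horizontal distance between tin1 and place1 below 0.009 m and angle between the x axis of tin1 and the y axis of place1, either way round below 0.14 rad) or (horizontal distance between tin1 and place2 below 0.009 m and angle between the x axis of tin1 and the y axis of place1, either way round below 0.14 rad) or (horizontal distance between tin1 and place3 below 0.009 m and angle between the x axis of tin1 and the x axis of place1, either way round below 0.14 rad) or (horizontal distance between tin1 and place4 below 0.009 m and angle between the x axis of tin1 and the x axis of place1, either way round below 0.14 rad) or (horizontal distance between tin1 and place5 below 0.009 m and angle between the x axis of tin1 and the x axis of place1, either way round below 0.14 rad)) and height (world z) of each of tin1, tin2, tin3, tin4, tin5 below 0.031 m and angle between each of tin1, tin2, tin3, tin4, tin5's own z axis and vertical below 0.1 rad and ((horizontal distance between tin2 and place1 below 0.009 m and angle between the x axis of tin2 and the y axis of place1, either way round below 0.14 rad) or (horizontal distance between tin2 and place2 below 0.009 m and angle between the x axis of tin2 and the y axis of place1, either way round below 0.14 rad) or (horizontal distance between tin2 and place3 below 0.009 m and angle between the x axis of tin2 and the x axis of place1, either way round below 0.14 rad) or (horizontal distance between tin2 and place4 below 0.009 m and angle between the x axis of tin2 and the x axis of place1, either way round below 0.14 rad) or (horizontal distance between tin2 and place5 below 0.009 m and angle between the x axis of tin2 and the x axis of place1, either way round below 0.14 rad)) and ((horizontal distance between tin3 and place1 below 0.009 m and angle between the x axis of tin3 and the y axis of place1, either way round below 0.14 rad) or (horizontal distance between tin3 and place2 below 0.009 m and angle between the x axis of tin3 and the y axis of place1, either way round below 0.14 rad) or (horizontal distance between tin3 and place3 below 0.009 m and angle between the x axis of tin3 and the x axis of place1, either way round below 0.14 rad) or (horizontal distance between tin3 and place4 below 0.009 m and angle between the x axis of tin3 and the x axis of place1, either way round below 0.14 rad) or (horizontal distance between tin3 and place5 below 0.009 m and angle between the x axis of tin3 and the x axis of place1, either way round below 0.14 rad)) and ((horizontal distance between tin4 and place1 below 0.009 m and angle between the x axis of tin4 and the y axis of place1, either way round below 0.14 rad) or (horizontal distance between tin4 and place2 below 0.009 m and angle between the x axis of tin4 and the y axis of place1, either way round below 0.14 rad) or (horizontal distance between tin4 and place3 below 0.009 m and angle between the x axis of tin4 and the x axis of place1, either way round below 0.14 rad) or (horizontal distance between tin4 and place4 below 0.009 m and angle between the x axis of tin4 and the x axis of place1, either way round below 0.14 rad) or (horizontal distance between tin4 and place5 below 0.009 m and angle between the x axis of tin4 and the x axis of place1, either way round below 0.14 rad)) and ((horizontal distance between tin5 and place1 below 0.009 m and angle between the x axis of tin5 and the y axis of place1, either way round below 0.14 rad) or (horizontal distance between tin5 and place2 below 0.009 m and angle between the x axis of tin5 and the y axis of place1, either way round below 0.14 rad) or (horizontal distance between tin5 and place3 below 0.009 m and angle between the x axis of tin5 and the x axis of place1, either way round below 0.14 rad) or (horizontal distance between tin5 and place4 below 0.009 m and angle between the x axis of tin5 and the x axis of place1, either way round below 0.14 rad) or (horizontal distance between tin5 and place5 below 0.009 m and angle between the x axis of tin5 and the x axis of place1, either way round below 0.14 rad)) and horizontal distance between any of tin1, tin2, tin3, tin4, tin5 and place1 below 0.009 m and horizontal distance between any of tin1, tin2, tin3, tin4, tin5 and place2 below 0.009 m and contact force between the fingers and tin1 below 0.5 N and contact force between the fingers and tin2 below 0.5 N and contact force between the fingers and tin3 below 0.5 N and contact force between the fingers and tin4 below 0.5 N and contact force between the fingers and tin5 below 0.5 N), for 0.3 s.
2. the ring on the slip is centred under the stamp, the board still (horizontal distance between slip_ring and stamp_tip below 0.006 m and velocity of joint board between -0.005 and 0.005 m/s and value of joint plunger below 0.003 m), for 0.3 s.
3. the stamp is pressed fully down on the ring (horizontal distance between slip_ring and stamp_tip below 0.006 m and value of joint plunger above 0.013 m), for 0.1 s.
At the end, for the whole second after the job is handed in: Every tin present stands upright on the board within 9 mm and 8 degrees of a place of its own (end for end does not matter), places 1 and 2 both filled; the board is within 12 mm of its rest stop; the stamp is up; the tins are at rest (((horizontal distance between tin1 and place1 below 0.009 m and angle between the x axis of tin1 and the y axis of place1, either way round below 0.14 rad) or (horizontal distance between tin1 and place2 below 0.009 m and angle between the x axis of tin1 and the y axis of place1, either way round below 0.14 rad) or (horizontal distance between tin1 and place3 below 0.009 m and angle between the x axis of tin1 and the x axis of place1, either way round below 0.14 rad) or (horizontal distance between tin1 and place4 below 0.009 m and angle between the x axis of tin1 and the x axis of place1, either way round below 0.14 rad) or (horizontal distance between tin1 and place5 below 0.009 m and angle between the x axis of tin1 and the x axis of place1, either way round below 0.14 rad)) and height (world z) of each of tin1, tin2, tin3, tin4, tin5 below 0.031 m and angle between each of tin1, tin2, tin3, tin4, tin5's own z axis and vertical below 0.1 rad and ((horizontal distance between tin2 and place1 below 0.009 m and angle between the x axis of tin2 and the y axis of place1, either way round below 0.14 rad) or (horizontal distance between tin2 and place2 below 0.009 m and angle between the x axis of tin2 and the y axis of place1, either way round below 0.14 rad) or (horizontal distance between tin2 and place3 below 0.009 m and angle between the x axis of tin2 and the x axis of place1, either way round below 0.14 rad) or (horizontal distance between tin2 and place4 below 0.009 m and angle between the x axis of tin2 and the x axis of place1, either way round below 0.14 rad) or (horizontal distance between tin2 and place5 below 0.009 m and angle between the x axis of tin2 and the x axis of place1, either way round below 0.14 rad)) and ((horizontal distance between tin3 and place1 below 0.009 m and angle between the x axis of tin3 and the y axis of place1, either way round below 0.14 rad) or (horizontal distance between tin3 and place2 below 0.009 m and angle between the x axis of tin3 and the y axis of place1, either way round below 0.14 rad) or (horizontal distance between tin3 and place3 below 0.009 m and angle between the x axis of tin3 and the x axis of place1, either way round below 0.14 rad) or (horizontal distance between tin3 and place4 below 0.009 m and angle between the x axis of tin3 and the x axis of place1, either way round below 0.14 rad) or (horizontal distance between tin3 and place5 below 0.009 m and angle between the x axis of tin3 and the x axis of place1, either way round below 0.14 rad)) and ((horizontal distance between tin4 and place1 below 0.009 m and angle between the x axis of tin4 and the y axis of place1, either way round below 0.14 rad) or (horizontal distance between tin4 and place2 below 0.009 m and angle between the x axis of tin4 and the y axis of place1, either way round below 0.14 rad) or (horizontal distance between tin4 and place3 below 0.009 m and angle between the x axis of tin4 and the x axis of place1, either way round below 0.14 rad) or (horizontal distance between tin4 and place4 below 0.009 m and angle between the x axis of tin4 and the x axis of place1, either way round below 0.14 rad) or (horizontal distance between tin4 and place5 below 0.009 m and angle between the x axis of tin4 and the x axis of place1, either way round below 0.14 rad)) and ((horizontal distance between tin5 and place1 below 0.009 m and angle between the x axis of tin5 and the y axis of place1, either way round below 0.14 rad) or (horizontal distance between tin5 and place2 below 0.009 m and angle between the x axis of tin5 and the y axis of place1, either way round below 0.14 rad) or (horizontal distance between tin5 and place3 below 0.009 m and angle between the x axis of tin5 and the x axis of place1, either way round below 0.14 rad) or (horizontal distance between tin5 and place4 below 0.009 m and angle between the x axis of tin5 and the x axis of place1, either way round below 0.14 rad) or (horizontal distance between tin5 and place5 below 0.009 m and angle between the x axis of tin5 and the x axis of place1, either way round below 0.14 rad)) and horizontal distance between any of tin1, tin2, tin3, tin4, tin5 and place1 below 0.009 m and horizontal distance between any of tin1, tin2, tin3, tin4, tin5 and place2 below 0.009 m and value of joint board below 0.012 m and value of joint plunger below 0.003 m and linear speed of each of tin1, tin2, tin3, tin4, tin5 below 0.02 m/s); the robot touches nothing.
It fails at once if the stamp pressed down off the ring (value of joint plunger above 0.01 m and horizontal distance between slip_ring and stamp_tip above 0.008 m).
It fails at once if a bystander shoved or tipped (distance of any of spice_box, jar_a, jar_b, ramekin from where it was at the start of the episode above 0.04 m or angle between any of spice_box, jar_a, jar_b, ramekin's own z axis and vertical above 0.3 rad).
Of tin1, tin2, tin3, tin4, tin5 only 3 to 5 are there at a start; the rules pass over those that are not, and their reading is None.
At some moment in a run one of tin1, tin2, tin3, tin4, tin5 may be knocked a few centimetres aside while the robot is not near it.
It also fails if it takes over 210 s, if anything falls off the work surface, if the arm or the gripper's body presses on something with over 40 N, if the wrist force passes 120 N, or if a joint passes its speed limit or range.

## Working session

There is one attempt and no reset: what is moved stays moved. The work goes in short steps, Python scripts to look and compute and a shell command to move; the robot and the scene stay as the last step left them, time stands still between calls to the robot, and variables do not carry over. Pictures are saved under pics/ and viewed, at most 14 in all, crops included, and the job is handed in when it is done.

```bash
ls; mkdir -p pics; python3 - <<'E'
from rig import telemetry,cams
import cv2
o=telemetry.get_obs();print(o)
for n in("scene","top"):
    im=cams.snapshot(n);cv2.imwrite(f"pics/{n}0.png",im[:,:,::-1]);c=cams.get_calibration(n);print(n,c)
E
```

```text
pics
{'time': 0.0, 'qpos': array([-1.26500084e+00,  3.14215941e-01, -4.80455719e-02,  1.21019871e+00,
       -4.31524293e-06,  1.57078383e+00]), 'joint_vel': array([ 0.00144579,  0.0008203 , -0.0015845 ,  0.00235592,  0.00020275,
        0.00091323]), 'effort': array([-1.37849653e-03, -5.39586210e+01,  3.39750338e+01,  1.92821037e-02,
       -2.54005107e-05,  4.76620266e-05]), 'tool_pos': array([ 0.18044453, -0.57157888,  0.19755534]), 'orientation': array([-8.21916810e-04,  9.88332600e-01,  1.52308827e-01, -1.28835586e-04]), 'contact_force': array([-0.13319847,  0.20316998,  0.37140924]), 'ft_torque': array([-0.0381776 , -0.00835213, -0.06034309]), 'finger_force': 0.0, 'finger_gap': 0.08557039785919764}
scene {'mtx': array([[468.39825717,   0.        , 319.68453568],
       [  0.        , 468.39825717, 236.40202129],
       [  0.        ,   0.        ,   1.        ]]), 'k1': -0.0655536663837688, 'rvec': array([ 2.21213246,  1.43449517, -0.40864903]), 'tvec': array([-0.21035402, -0.31380344,  1.34672732])}
top {'mtx': array([[521.2141145 ,   0.        , 311.00298852],
       [  0.        , 521.2141145 , 246.88479494],
       [  0.        ,   0.        ,   1.        ]]), 'k1': -0.10001406819891479, 'rvec': array([ 2.12530143, -2.1475426 ,  0.16990566]), 'tvec': array([-0.00909196,  0.53967993,  1.11927458])}
```

View pics/top0.png

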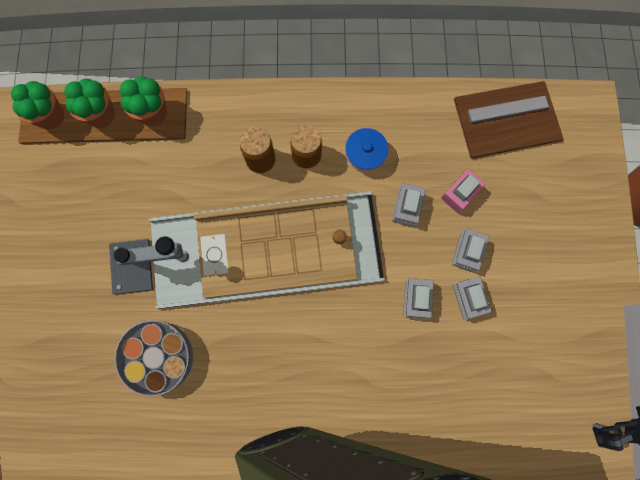

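View pics/scene0.png

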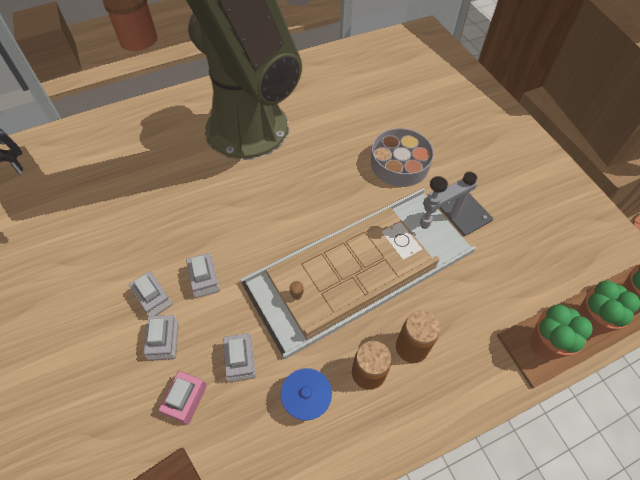

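The top view shows four grey tins (lids near (411,202), (475,247), (422,298), (478,297)) and a pink look-alike at (466,189). The board's outlines are near (258,227), (297,223), (254,260), (281,257) and (307,253), the ring is at (214,255) and the knob at (340,236). The scene view agrees: tins at (203,272), (150,290), (161,337), (238,355), pink at (183,395). The board doesn't seem to be at its stop yet.

```bash
cat > h.py <<'E'
import numpy as np, cv2
from rig import telemetry, cams
from scipy.spatial.transform import Rotation as R
def D(c): return np.array([c["k1"],0,0,0,0.])
def ground(c,px,z):
    # pixels -> world points on the plane at height z
    px=np.asarray(px,float).reshape(-1,1,2)
    # forward model is r->(1+k1 r^2)r, OpenCV's k1
    u=cv2.undistortPoints(px,c["mtx"],D(c),criteria=(3,50,1e-10))[:,0] if False else cv2.undistortPointsIter(px,c["mtx"],D(c),None,None,(3,50,1e-10))[:,0]
    Rm=cv2.Rodrigues(c["rvec"])[0]; C=-Rm.T@c["tvec"]
    d=np.c_[u,np.ones(len(u))]@Rm
    return C+d*((z-C[2])/d[:,2])[:,None]
def proj(c,P):
    return cv2.projectPoints(np.asarray(P,float).reshape(-1,1,3),c["rvec"],c["tvec"],c["mtx"],D(c))[0][:,0]
def rect(c,cnt,z):
    g=ground(c,cnt.reshape(-1,2),z)[:,:2]
    (cx,cy),(w,h),a=cv2.minAreaRect((g*1000).astype(np.float32))
    if w<h: w,h,a=h,w,a+90
    return np.array([cx,cy,w,h,(a+90)%180-90])   # mm, deg of long side
E
python3 - <<'E'
from h import *
for n,pts in(("top",[(411,202),(475,247),(422,298),(478,297),(466,189)]),("scene",[(238,345),(158,330),(202,266),(148,287),(181,390)])):
    im=cv2.imread(f"pics/{n}0.png");c=cams.get_calibration(n);hsv=cv2.cvtColor(im,cv2.COLOR_BGR2HSV)
    for p in pts:
        s=im[p[1]-1:p[1]+2,p[0]-1:p[0]+2].reshape(-1,3).mean(0)
        m=(np.abs(im.astype(int)-s).max(2)<18).astype(np.uint8)
        k,l,st,_=cv2.connectedComponentsWithStats(m,connectivity=4)
        cc=cv2.findContours((l==l[p[1],p[0]]).astype(np.uint8),0,1)[0]
        cc=max(cc,key=cv2.contourArea)
        print(n,p,hsv[p[1],p[0]],cv2.contourArea(cc),rect(c,cc,.07).round(1))
im=cv2.imread("pics/top0.png");c=cams.get_calibration("top")
g=cv2.cvtColor(im,cv2.COLOR_BGR2GRAY)
big=cv2.resize(g,None,fx=4,fy=4,interpolation=cv2.INTER_CUBIC)
bw=cv2.adaptiveThreshold(big,255,0,cv2.THRESH_BINARY,61,4)
k,l,st,ce=cv2.connectedComponentsWithStats(bw,connectivity=4)
for p in[(297,223),(258,227),(307,253),(281,257),(254,260)]:
    i=l[p[1]*4,p[0]*4]
    cc=max(cv2.findContours((l==i).astype(np.uint8),0,1)[0],key=cv2.contourArea)
    print("place",p,rect(c,(cc-1.5)/4,.026).round(1))
cr=np.hstack([cv2.resize(im[165:320,140:395],None,fx=3,fy=3,interpolation=cv2.INTER_CUBIC)])
cv2.imwrite("pics/cropb.png",cr)
cv2.imwrite("pics/cropt.png",cv2.resize(im[165:330,385:500],None,fx=3.5,fy=3.5,interpolation=cv2.INTER_CUBIC))
E
```

```text
top (411, 202) [ 64  10 171] 219.5 [ 639.  -239.2   46.4   27.2  -14.6]
top (475, 247) [ 64  10 171] 222.0 [ 531.6 -376.6   45.9   27.1  -19.6]
top (422, 298) [ 69  10 173] 241.0 [ 424.1 -252.4   47.1   27.2   -5.8]
top (478, 297) [ 68  12 171] 229.0 [ 423.3 -373.8   46.6   26.8   13.9]
top (466, 189) [ 69  11 170] 218.5 [ 670.7 -368.1   47.1   26.8  -46.4]
scene (238, 345) [ 45   5 186] 290.0 [ 639.6 -238.3   48.4   27.5  -14.7]
scene (158, 330) [ 45   6 185] 263.5 [ 532.6 -376.3   46.4   28.3  -21.2]
scene (202, 266) [ 38   6 185] 206.5 [ 424.7 -251.8   47.8   27.3   -5.7]
scene (148, 287) [ 50   4 186] 216.0 [ 424.2 -373.8   47.2   26.4   14.6]
scene (181, 390) [ 45   6 185] 328.0 [ 672.6 -367.9   47.4   27.6  -44.2]
place (297, 223) [ 504.9  -25.3 1605.5  984.3   89.4]
place (258, 227) [ 504.9  -25.3 1605.5  984.3   89.4]
place (307, 253) [527.4  -5.1  78.1  49.9   6.1]
place (281, 257) [520.9  54.4  78.4  50.2   6.9]
place (254, 260) [514.4 114.   78.2  51.7   6.3]
```

View pics/cropb.png

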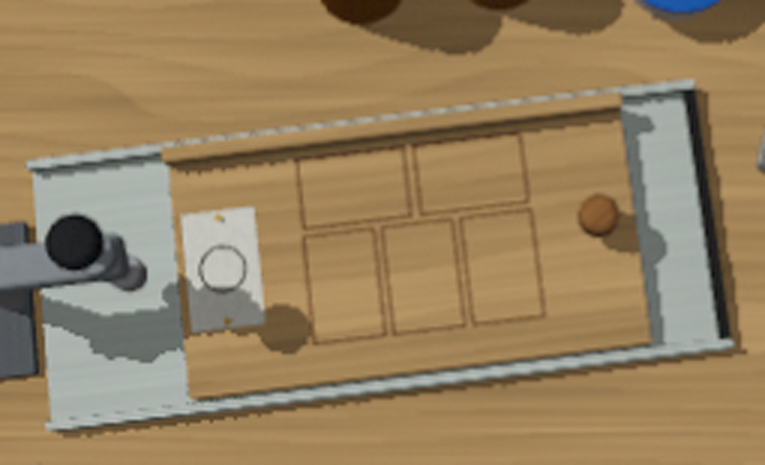

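View pics/cropt.png

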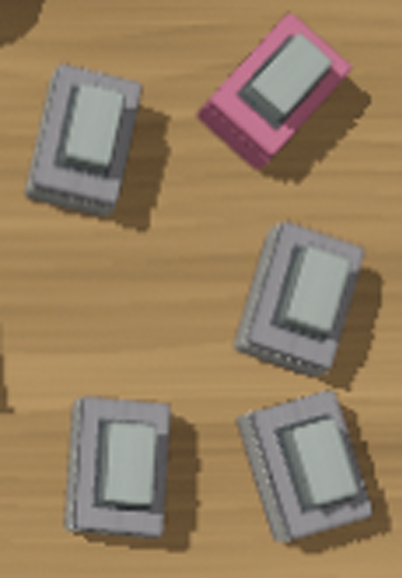

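The crops confirm four grey tins and one pink one that I leave alone. The outlines are clear and the board rests about 55 mm off its stop. Both cameras agree on every lid to within 1.6 mm.

```bash
cat >> h.py <<'E'
def plan(x,y,z,yaw):
    """mm, deg: remaining turn (tool axes, deg) then shift (tool axes after the turn, m)"""
    o=telemetry.get_obs(); Rc=R.from_quat(np.roll(o["orientation"],-1)).as_matrix()
    a=np.radians(yaw); c,s=np.cos(a),np.sin(a)
    Rd=np.array([[c,s,0],[s,-c,0],[0,0,-1.]])
    t=R.from_matrix(Rc.T@Rd).as_rotvec(degrees=True)
    print("turn",t.round(1),"shift mm",(Rd.T@(np.array([x,y,z])-o["tool_pos"]*1000)).round(1),"tcp",(o["tool_pos"]*1000).round(1),"t",round(o["time"],1),"gap",round(o["finger_gap"],4),"q",np.degrees(o["qpos"]).round(0))
def lids(n,zs=(.07,.096),im=None):
    im=cams.snapshot(n)[:,:,::-1] if im is None else im; c=cams.get_calibration(n)
    hsv=cv2.cvtColor(np.ascontiguousarray(im),cv2.COLOR_BGR2HSV)
    m=cv2.inRange(hsv,(25,3,160),(90,16,195))
    for cc in cv2.findContours(m,0,1)[0]:
        if not 120<cv2.contourArea(cc)<400: continue
        for z in zs:
            r=rect(c,cc,z)
            if 42<r[2]<54 and 22<r[3]<33: print(n,"z",z,r.round(1))
    return im
E
python3 - <<'E'
from h import *
for n in("top","scene"): lids(n,im=cv2.imread(f"pics/{n}0.png"))
# stamp knob top / board knob top / ring
for n,b in(("top",(145,230,190,262)),("scene",(425,172,452,196))):
    im=cv2.imread(f"pics/{n}0.png");c=cams.get_calibration(n)
    m=np.zeros(im.shape[:2],np.uint8);m[b[1]:b[3],b[0]:b[2]]=(im[b[1]:b[3],b[0]:b[2]].max(2)<45)
    cc=max(cv2.findContours(m,0,1)[0],key=cv2.contourArea);p,r=cv2.minEnclosingCircle(cc)
    print(n,"stamp",p,r,ground(c,[p,(p[0]+r+.5,p[1])],.207).round(4).tolist())
print("ring top",ground(cams.get_calibration("top"),[(140+222/3,165+268/3)],.026))
print("knob top",ground(cams.get_calibration("top"),[(140+598/3-.3,165+214/3-.3)],.07))
plan(639.3,-238.8,160,-14.6)
E
```

```text
top z 0.07 [ 423.9 -252.4   45.6   26.8   -5.8]
top z 0.096 [ 422.2 -246.9   44.5   26.2   -5.8]
top z 0.07 [ 423.4 -374.    46.    26.8   14.6]
top z 0.096 [ 421.7 -365.7   45.    26.2   14.6]
top z 0.07 [ 531.7 -376.3   45.9   26.2  -20.2]
top z 0.096 [ 527.5 -367.9   44.8   25.6  -20.2]
top z 0.07 [ 639.  -239.1   45.3   26.7  -14.8]
top z 0.096 [ 632.4 -234.    44.2   26.1  -14.8]
top z 0.07 [ 671.2 -368.5   45.6   26.8  -46.4]
top z 0.096 [ 663.8 -360.4   44.6   26.2  -46.4]
scene z 0.07 [ 672.8 -368.4   46.9   28.1  -44.2]
scene z 0.096 [ 681.7 -364.    45.5   27.2  -44.2]
scene z 0.07 [ 640.2 -238.6   48.5   28.2  -14.4]
scene z 0.096 [ 650.  -238.    47.1   27.4  -14.4]
scene z 0.07 [ 532.5 -376.5   46.8   28.6  -20.4]
scene z 0.096 [ 545.5 -371.9   45.4   27.8  -20.4]
scene z 0.07 [ 424.2 -373.6   48.3   27.5   15.2]
scene z 0.096 [ 440.3 -369.1   46.9   26.8   15.2]
scene z 0.07 [ 425.3 -251.8   47.9   27.8   -6.4]
scene z 0.096 [ 441.3 -250.8   46.5   27.    -6.4]
top stamp (164.4705810546875, 245.76470947265625) 9.1224946975708 [[0.5182, 0.268, 0.207], [0.518, 0.2491, 0.207]]Traceback (most recent call last):
  File "<stdin>", line 7, in <module>
ValueError: max() iterable argument is empty
```

```bash
python3 - <<'E'
from h import *
print("ring top",ground(cams.get_calibration("top"),[(140+222/3-.3,165+268/3-.3)],.026))
print("knob top",ground(cams.get_calibration("top"),[(140+598/3-.3,165+214/3-.3)],.07))
plan(639.3,-238.8,150,-14.6)
E
```

```text
ring top [[0.52832366 0.20628144 0.026     ]]
knob top [[ 0.55864598 -0.07629863  0.07      ]]
turn [-0.1  0.  32.1] shift mm [ 360.1 -437.7   47.6] tcp [ 180.5 -571.6  197.6] t 0.1 gap 0.0854 q [-72.  18.  -3.  69.  -0.  90.]
```

```bash
python3 -m pendant '[[[0,0,8,0,0,0,0],[0,0,8,0,0,0,0],[0,0,8,0,0,0,0],[0,0,8,0,0,0,0],[0,0,0,0.024,-0.03,0.003,0],[0,0,0,0.024,-0.03,0.003,0],[0,0,0,0.024,-0.03,0.003,0],[0,0,0,0.024,-0.03,0.003,0]]]' 40
python3 -m pendant '[[[0,0,0,0.024,-0.03,0.003,0],[0,0,0,0.024,-0.03,0.003,0],[0,0,0,0.024,-0.03,0.003,0],[0,0,0,0.024,-0.03,0.003,0],[0,0,0,0.024,-0.03,0.003,0],[0,0,0,0.024,-0.03,0.003,0],[0,0,0,0.024,-0.03,0.003,0],[0,0,0,0.024,-0.03,0.003,0]]]'
python3 -m pendant '[[[0,0,0,0.024,-0.03,0.003,0],[0,0,0,0.024,-0.03,0.003,0],[0,0,0,0,0,0,0],[0,0,0,0,0,0,0]]]'
python3 -c "
from h import *
plan(639.3,-238.8,150,-14.6)"
```

```text
time: 0.9
tool_pos: [0.3043, -0.4788, 0.1859]
orientation: [-0.0, 0.992, -0.126, -0.0]
contact_force: [0.6, -0.3, -0.1]
finger_gap: 0.0859
finger_force: 0.0
time: 1.7
tool_pos: [0.5503, -0.2943, 0.1618]
orientation: [-0.0, 0.992, -0.126, -0.0]
contact_force: [-0.6, -0.2, 0.2]
finger_gap: 0.0853
finger_force: 0.0
time: 2.1
tool_pos: [0.6109, -0.2487, 0.1555]
orientation: [-0.0, 0.992, -0.125, -0.001]
contact_force: [-0.4, 0.7, -0.8]
finger_gap: 0.0851
finger_force: 0.0
turn [0.  0.1 0.2] shift mm [ 25.  -16.7   5.5] tcp [ 610.9 -248.7  155.5] t 2.1 gap 0.0851 q [-22.  26.   3.  67.  -0. 172.]
```

```bash
python3 -m pendant '[[[0,0,0,0.025,-0.0167,0.0055,0.3],[0,0,0,0,0,0.025,0.3],[0,0,0,0,0,0.025,0.3],[0,0,0,0,0,0.025,0.3],[0,0,0,0,0,0.02,0.3],[0,0,0,0,0,0.007,0.3],[0,0,0,0,0,0,0.3],[0,0,0,0,0,0,0.3]]]'
python3 -c "
from h import *
plan(639.3,-238.8,48,-14.6)"
```

```text
time: 2.9
tool_pos: [0.6396, -0.2404, 0.05]
orientation: [0.0, 0.992, -0.126, 0.001]
contact_force: [0.2, -0.4, 0.4]
finger_gap: 0.0593
finger_force: 0.0
turn [ 0.  -0.1  0.1] shift mm [-0.7 -1.5  2. ] tcp [ 639.6 -240.4   50. ] t 2.9 gap 0.0593 q [-21.  32.  -2.  56.  -0. 174.]
```

```bash
python3 -c "
from h import *
o=cams.snapshot('wrist');cv2.imwrite('pics/w1.png',o[:,:,::-1])
o=cams.snapshot('scene');cv2.imwrite('pics/s1.png',o[200:420,100:340,::-1].repeat(2,0).repeat(2,1))"
```

```text
(no output)
```

View pics/w1.png

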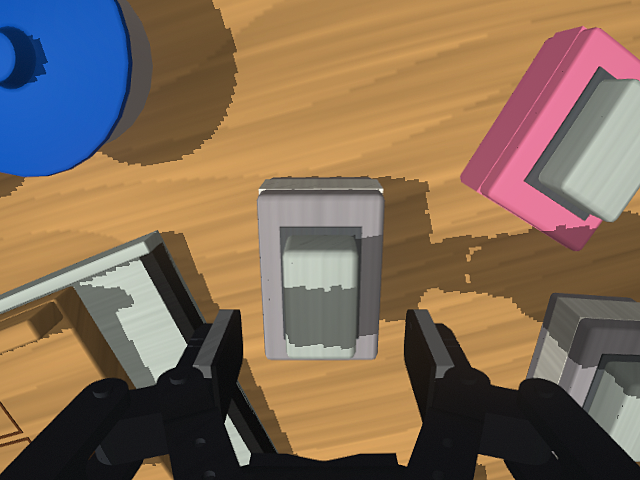

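The lid (x 283–358) sits between the pads at x≈240 and 405, aligned with the tool. I'll close and lift.

```bash
python3 -m pendant '[[[0,0,0,-0.0005,-0.0015,0.0015,0.7],[0,0,0,0,0,0,0.9],[0,0,0,0,0,0,0.9],[0,0,0,0,0,0,0.9],[0,0,0,0,0,0,0.9],[0,0,0,0,0,0,0.9],[0,0,0,0,0,-0.005,0.9],[0,0,0,0,0,-0.02,0.9]]]' 40
python3 -m pendant '[[[0,0,0,0,0,-0.025,0.9],[0,0,0,0,0,-0.025,0.9],[0,0,0,0,0,-0.025,0.9],[0,0,0,0,0,-0.005,0.9],[0,0,-8,0,0,0,0.9],[0,0,-8,0,0,0,0.9],[0,0,-8,0,0,0,0.9],[0,0,-8,0,0,0,0.9]]]'
python3 -m pendant '[[[0,0,-8,0,0,0,0.9],[0,0,-8,0,0,0,0.9],[0,0,-8,0,0,0,0.9],[0,0,-8,0,0,0,0.9],[0,0,-8,0,0,0,0.9],[0,0,-8,0,0,0,0.9],[0,0,-8,0,0,0,0.9],[0,0,-8,0,0,0,0.9]]]'
python3 -c "
from h import *
plan(599.3,17.7,153,96.3)"
```

```text
time: 3.8
tool_pos: [0.6374, -0.2374, 0.0706]
orientation: [-0.0, 0.992, -0.126, -0.002]
contact_force: [0.5, 0.2, -0.1]
finger_gap: 0.0085
finger_force: 0.0
time: 4.6
tool_pos: [0.6388, -0.2379, 0.1516]
orientation: [-0.0, 0.988, 0.155, -0.0]
contact_force: [-0.4, -0.1, 0.9]
finger_gap: 0.0084
finger_force: 0.0
time: 5.4
tool_pos: [0.6388, -0.2379, 0.1515]
orientation: [-0.001, 0.756, 0.655, -0.0]
contact_force: [0.4, -0.5, -0.3]
finger_gap: 0.0086
finger_force: 0.0
turn [ -0.1  -0.  -14.4] shift mm [258.4 -11.2  -1.5] tcp [ 638.8 -237.9  151.5] t 5.4 gap 0.0086 q [-20.  28.   6.  68.   0.  78.]
```

```bash
python3 -c "
from h import *
im=lids('top',(.07,));cv2.imwrite('pics/t2.png',cv2.resize(im[150:330,340:540],None,fx=3,fy=3))
lids('scene',(.07,))"
```

```text
(no output)
```

View pics/s1.png

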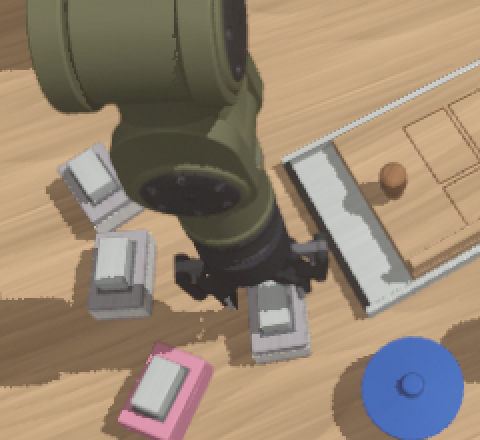

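```bash
python3 -c "
from h import *
c=cams.get_calibration('scene')
print((proj(c,[[.6396,-.2404,.05],[.6396,-.2404,.07],[.639,-.239,.07],[.639,-.239,.0]])-[100,200])*2)
for n in('top','scene'):
    im=cams.snapshot(n);cv2.imwrite('pics/%s2.png'%n,im[:,:,::-1]);lids(n,im=cv2.imread('pics/%s2.png'%n),zs=(.07,))
    m=cv2.inRange(cv2.cvtColor(im,cv2.COLOR_RGB2HSV),(25,3,160),(90,16,195));print(m.sum()/255,[(cv2.contourArea(q),q[0]) for q in cv2.findContours(m,0,1)[0] if cv2.contourArea(q)>80])
"
```

```text
[[273.45311967 306.68949772]
 [270.49440993 300.24668081]
 [271.63256225 299.16204707]
 [281.46905452 320.78103173]]
2805.0 [(81.5, array([[635, 229]], dtype=int32)), (235.5, array([[362, 198]], dtype=int32)), (589.0, array([[622, 123]], dtype=int32)), (576.0, array([[ 8, 71]], dtype=int32))]
654.0 []
```

View pics/t2.png

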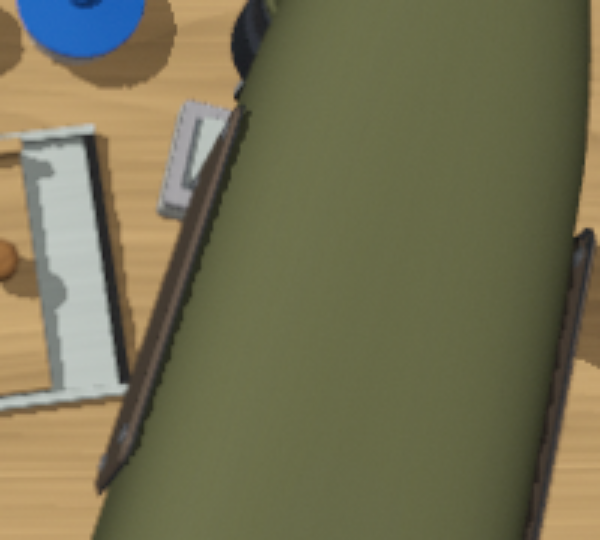

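```bash
python3 -c "
from h import *
o=telemetry.get_obs();c=cams.get_calibration('wrist');Rc=R.from_quat(np.roll(o['orientation'],-1)).as_matrix()
for p in [(0,0,0),(0,0,-.019),(0,.03,0),(0,-.03,0),(0,.03,-.019),(.025,.015,-.022),(-.025,.015,-.022),(0,0,-.05)]: print(p,proj(c,o['tool_pos']+Rc@np.array(p)))
cv2.imwrite('pics/w2.png',cams.snapshot('wrist')[:,:,::-1])
Rm=cv2.Rodrigues(c['rvec'])[0]; print('cam in tool',Rc.T@(-Rm.T@c['tvec']-o['tool_pos']))
"
```

```text
(0, 0, 0) [[321.34620877 286.95134406]]
(0, 0, -0.019) [[321.14953262 306.65674869]]
(0, 0.03, 0) [[388.10427628 286.78161284]]
(0, -0.03, 0) [[254.63053342 286.88377184]]
(0, 0.03, -0.019) [[394.68879779 306.40280481]]
(0.025, 0.015, -0.022) [[360.31245064 251.47818657]]
(-0.025, 0.015, -0.022) [[356.86193576 362.75928372]]
(0, 0, -0.05) [[320.72870314 349.00896622]]
cam in tool [ 0.08129112  0.00094363 -0.17532138]
```

View pics/w2.png

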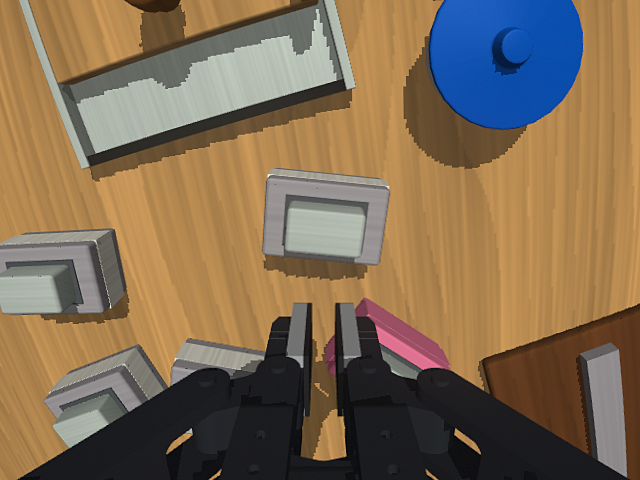

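The fingers closed above the lid. The wrist picture shows the fingertips (row ~303, gap 312–336) at a scale of ~2800 px/m, well behind the reported TCP, so they hang higher than the reading says. I'll probe free counter at (540,-210) with the gripper at lid width to find the true tip height.

```bash
python3 -c "
from h import *
plan(540,-210,60,82)"; python3 -m pendant '[[[0,0,0,0.007,-0.045,0,0.65],[0,0,0,0.007,-0.045,0,0.65],[0,0,0,0,-0.012,0,0.65],[0,0,0,0,0,0.03,0.65],[0,0,0,0,0,0.03,0.65],[0,0,0,0,0,0.03,0.65],[0,0,0,0,0,0,0.65],[0,0,0,0,0,0,0.65]]]'
python3 -c "
from h import *
plan(540,-210,60,82)
cv2.imwrite('pics/s3.png',cams.snapshot('scene')[180:400,60:360,::-1].repeat(2,0).repeat(2,1))"
```

```text
turn [-0.  -0.  -0.6] shift mm [  13.9 -102.    92. ] tcp [ 639. -238.  152.] t 5.7 gap 0.0086 q [-20.  28.   6.  68.   0.  78.]
time: 6.45
tool_pos: [0.5404, -0.2092, 0.0627]
orientation: [-0.0, 0.758, 0.653, -0.0]
contact_force: [-0.6, -1.1, 0.6]
finger_gap: 0.0301
finger_force: 0.0
turn [-0.  -0.  -0.5] shift mm [-0.9 -0.3  2.7] tcp [ 540.4 -209.2   62.7] t 6.5 gap 0.0301 q [-21.  21. -17.  52.  -0.  77.]
```

View pics/s3.png

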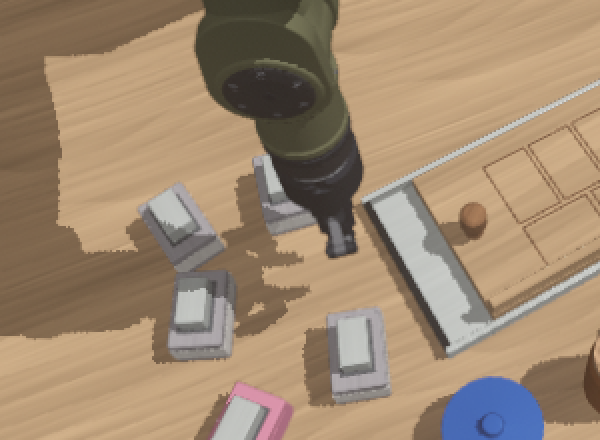

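```bash
python3 -c "
from h import *
c=cams.get_calibration('scene')
print([(z,proj(c,[[.5404,-.2092,z]]).round(0).tolist()) for z in(.06,.08,.10,.12)])"
python3 -m pendant '[[[0,0,0,0,0,0.015,0.65],[0,0,0,0,0,0.015,0.65],[0,0,0,0,0,0.01,0.65],[0,0,0,0,0,0.005,0.65],[0,0,0,0,0,0,0.65]]]'
```

```text
[(0.06, [[235.0, 304.0]]), (0.08, [[233.0, 300.0]]), (0.1, [[232.0, 296.0]]), (0.12, [[230.0, 292.0]])]
time: 7.0
tool_pos: [0.5406, -0.2092, 0.0176]
orientation: [0.0, 0.758, 0.653, 0.0]
contact_force: [0.1, -0.5, -0.3]
finger_gap: 0.03
finger_force: 0.0
```

```bash
python3 - <<'E'
from h import *
w=cams.snapshot('wrist')[:,:,::-1];s=cams.snapshot('scene')[230:390,150:310,::-1]
o=telemetry.get_obs();c=cams.get_calibration('wrist');Rc=R.from_quat(np.roll(o['orientation'],-1)).as_matrix()
w=w.copy()
for p in [(.011,.015,0),(.011,-.015,0),(.011,.015,-.019),(.011,-.015,-.019),(.011,.015,-.04),(.011,-.015,-.04)]:
    q=proj(c,o['tool_pos']+Rc@np.array(p))[0];cv2.circle(w,(int(q[0]),int(q[1])),3,(0,0,255),1)
s=cv2.resize(np.ascontiguousarray(s),(300,300))
cs=cams.get_calibration('scene')
for z in(0,-.019,-.04):
    q=(proj(cs,o['tool_pos']+Rc@np.array([0,0,z]))[0]-[150,230])*300/160;cv2.circle(s,(int(q[0]),int(q[1])),3,(0,0,255),1)
w=cv2.resize(w[150:450,170:470],None,fx=1,fy=1)
cv2.imwrite('pics/c4.png',np.hstack([w,s]))
E
```

```text
(no output)
```

View pics/c4.png

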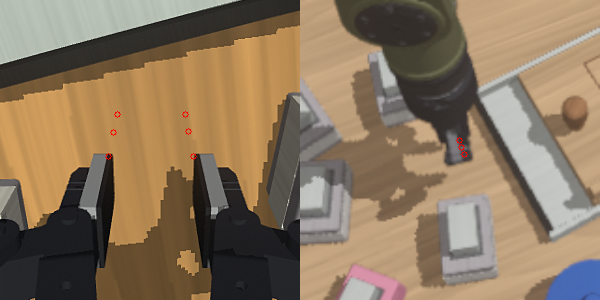

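The circles at 40 mm behind the reported TCP fall right on the fingertips, with the gap matching too, so the tips are about 40 mm short of the reported TCP. I'll confirm with a careful touch.

```bash
python3 -m pendant '[[[0,0,0,0,0,0.005,0.65],[0,0,0,0,0,0.005,0.65],[0,0,0,0,0,0.0025,0.65],[0,0,0,0,0,0.0025,0.65],[0,0,0,0,0,0,0.65]]]'
```

```text
time: 7.6
tool_pos: [0.54, -0.209, 0.0019]
orientation: [-0.0, 0.757, 0.653, -0.0]
contact_force: [-0.1, -1.6, 0.3]
finger_gap: 0.0297
finger_force: 0.0
```

```bash
D='[[[0,0,0,0,0,0.002,0.65],[0,0,0,0,0,0.002,0.65],[0,0,0,0,0,0,0.65]]]'
python3 -m pendant '[[[0,0,0,0,0,0.002,0.65],[0,0,0,0,0,0.002,0.65],[0,0,0,0,0,0,0.65]]]' | grep -E "pos|contact_"
python3 -m pendant '[[[0,0,0,0,0,0.004,0.65],[0,0,0,0,0,0.004,0.65],[0,0,0,0,0,0,0.65]]]' | grep -E "pos|contact_"
python3 -m pendant '[[[0,0,0,0,0,0.004,0.65],[0,0,0,0,0,0.004,0.65],[0,0,0,0,0,0,0.65]]]' | grep -E "pos|contact_"
```

```text
tool_pos: [0.5403, -0.2091, -0.0019]
contact_force: [-0.1, 0.6, 0.2]
tool_pos: [0.5398, -0.2089, -0.0103]
contact_force: [-0.2, -0.4, -0.4]
tool_pos: [0.5399, -0.2089, -0.0183]
contact_force: [-0.4, -0.7, -0.2]
```

```bash

python3 -m pendant '[[[0,0,0,0,0,0.003,0.65],[0,0,0,0,0,0.003,0.65],[0,0,0,0,0,0,0.65]]]' | grep -E "pos|contact_"
python3 -m pendant '[[[0,0,0,0,0,0.002,0.65],[0,0,0,0,0,0.002,0.65],[0,0,0,0,0,0,0.65]]]' | grep -E "pos|contact_"
```

```text
tool_pos: [0.5401, -0.209, -0.0241]
contact_force: [0.4, -0.5, -0.0]
tool_pos: [0.5402, -0.209, -0.0279]
contact_force: [-0.6, -0.6, -0.3]
```

```bash

python3 -m pendant '[[[0,0,0,0,0,0.002,0.65],[0,0,0,0,0,0,0.65]]]' | grep -E "pos|contact_"
```

```text
tool_pos: [0.5403, -0.2091, -0.0298]
contact_force: [0.3, 0.6, 0.6]
```

```bash

python3 -m pendant '[[[0,0,0,0,0,0.002,0.65],[0,0,0,0,0,0,0.65]]]' | grep -E "pos|contact_"
```

```text
tool_pos: [0.5403, -0.2091, -0.0318]
contact_force: [-0.4, -0.6, 0.2]
```

```bash

python3 -m pendant '[[[0,0,0,0,0,0.002,0.65],[0,0,0,0,0,0,0.65]]]' | grep -E "pos|contact_"
```

```text
tool_pos: [0.5406, -0.2092, -0.0333]
contact_force: [-0.3, 0.8, 4.3]
```

```bash

python3 -m pendant '[[[0,0,0,0,0,0.002,0.65],[0,0,0,0,0,0,0.65]]]' | grep -E "pos|contact_"
```

```text
tool_pos: [0.5407, -0.2092, -0.0334]
contact_force: [-7.3, 3.3, 23.0]
```

```bash

python3 -m pendant '[[[0,0,0,0,0,0.0015,0.65],[0,0,0,0,0,0,0.65]]]' | grep -E "pos|contact_"
```

```text
tool_pos: [0.5408, -0.2093, -0.0334]
contact_force: [-10.9, 4.5, 34.3]
```

Contact was at reported z = -33 mm, so the real tips sit 33 mm above the reported TCP. Gripping with the tips at z = 50 mm means reported z ≈ 17 mm. I'll back off and take the first tin across its long side.

```bash
python3 -m pendant '[[[0,0,0,0,0,-0.01,0.65],[0,0,0,0,0,-0.03,0.2],[0,0,0,0,0,-0.04,0.1],[0,0,0,0,0,-0.04,0.1],[0,0,6.6,0,0,-0.02,0.1],[0,0,0,0,0,0,0.1]]]' | tail -6
python3 -c "
from h import *
plan(639.3,-238.8,70,75.4)"
```

```text
time: 10.7
tool_pos: [0.5431, -0.2102, 0.1066]
orientation: [0.003, 0.794, 0.608, 0.002]
contact_force: [0.5, -0.4, 0.5]
finger_gap: 0.0768
finger_force: 0.0
turn [ 0.4  0.  -0.6] shift mm [ -3.5 100.3  36.6] tcp [ 543.1 -210.2  106.6] t 10.7 gap 0.0768 q [-21.  19. -14.  57.   0.  84.]
```

```bash
python3 -m pendant '[[[0.4,0,-0.6,-0.0035,0.04,0,0.1],[0,0,0,0,0.04,0,0.1],[0,0,0,0,0.02,0,0.1],[0,0,0,0,0,0.02,0.1],[0,0,0,0,0,0,0.1],[0,0,0,0,0,0,0.1]]]' | tail -6
python3 -c "
from h import *
plan(639.3,-238.8,18,75.4)"
```

```text
time: 11.3
tool_pos: [0.6345, -0.2373, 0.0807]
orientation: [-0.004, 0.79, 0.613, -0.003]
contact_force: [0.0, 0.7, -0.0]
finger_gap: 0.0764
finger_force: 0.0
turn [-0.6 -0.   0.2] shift mm [-0.2  5.  62.7] tcp [ 634.5 -237.3   80.7] t 11.3 gap 0.0764 q [-20.  30.   0.  60.  -0.  84.]
```

```bash
python3 -m pendant '[[[-0.6,0,0.2,0,0.005,0.02,0.1],[0,0,0,0,0,0.02,0.1],[0,0,0,0,0,0.016,0.1],[0,0,0,0,0,0.006,0.1],[0,0,0,0,0,0,0.1],[0,0,0,0,0,0,0.1]]]' | tail -6
python3 -c "
from h import *
plan(639.3,-238.8,18,75.4)"
```

```text
time: 11.9
tool_pos: [0.6414, -0.2393, 0.0216]
orientation: [0.002, 0.792, 0.611, 0.001]
contact_force: [1.0, -0.6, 0.2]
finger_gap: 0.077
finger_force: 0.0
turn [ 0.3  0.  -0.1] shift mm [-0.  -2.2  3.6] tcp [ 641.4 -239.3   21.6] t 11.9 gap 0.077 q [-20.  33.  -4.  53.   0.  84.]
```

```bash
python3 -m pendant '[[[0.3,0,0,0,-0.002,0.004,0.3],[0,0,0,0,0,0,0.8],[0,0,0,0,0,0,0.8],[0,0,0,0,0,0,0.8],[0,0,0,0,0,0,0.8],[0,0,0,0,0,0,0.8]]]' 40 | tail -6; python3 -m pendant '[[[0,0,0,0,0,-0.01,0.8],[0,0,0,0,0,-0.03,0.8],[0,0,0,0,0,-0.035,0.8],[0,0,0,0,0,-0.035,0.8],[0,0,0,0,0,0,0.8],[0,0,0,0,0,0,0.8]]]'
python3 -c "
from h import *
plan(599.3,17.7,128,6.3)"
```

```text
time: 12.5
tool_pos: [0.6394, -0.2388, 0.017]
orientation: [-0.0, 0.792, 0.611, -0.0]
contact_force: [-0.1, 0.3, 5.3]
finger_gap: 0.0492
finger_force: 43.7
time: 13.1
tool_pos: [0.6396, -0.2388, 0.1272]
orientation: [-0.0, 0.792, 0.611, -0.0]
contact_force: [-1.0, 0.2, -2.5]
finger_gap: 0.0492
finger_force: 43.1
turn [-0.  0. 69.] shift mm [ -11.9 -259.4   -0.8] tcp [ 639.6 -238.8  127.2] t 13.1 gap 0.0492 q [-20.  29.   4.  65.  -0.  84.]
```

```bash
python3 -m pendant '[[[0,0,8,0,0,0,0.8],[0,0,8,0,0,0,0.8],[0,0,8,0,0,0,0.8],[0,0,8,0,0,0,0.8],[0,0,8,0,0,0,0.8],[0,0,8,0,0,0,0.8],[0,0,8,0,0,0,0.8],[0,0,8,0,0,0,0.8]]]' | tail -1
python3 -m pendant '[[[0,0,5,0,0,0,0.8],[0,0,0,-0.002,-0.037,0,0.8],[0,0,0,-0.002,-0.037,0,0.8],[0,0,0,-0.002,-0.037,0,0.8],[0,0,0,-0.002,-0.037,0,0.8],[0,0,0,-0.002,-0.037,0,0.8],[0,0,0,-0.002,-0.037,0,0.8],[0,0,0,0,-0.037,0,0.8]]]' | tail -1
python3 -m pendant '[[[0,0,0,0,0,0,0.8],[0,0,0,0,0,0,0.8],[0,0,0,0,0,0,0.8]]]'
python3 -c "
from h import *
plan(599.3,17.7,128,6.3)
c=cams.get_calibration('top');im=cams.snapshot('top')[:,:,::-1];cv2.imwrite('pics/t5.png',im);lids('top',(.07,),im=cv2.imread('pics/t5.png'))
print('ring dark',end='');g=cv2.cvtColor(cv2.imread('pics/t5.png'),7);
"
```

```text
finger_force: 43.0
finger_force: 43.0
time: 15.0
tool_pos: [0.598, 0.0167, 0.1254]
orientation: [-0.0, 0.998, 0.055, -0.002]
contact_force: [-0.8, -0.2, -2.0]
finger_gap: 0.0492
finger_force: 43.2
turn [-0.   0.2 -0. ] shift mm [ 1.4 -0.8 -2.6] tcp [598.   16.7 125.4] t 15.0 gap 0.0492 q [  2.  20.  -9.  61.   0. 175.]
top z 0.07 [ 670.6 -368.    47.2   26.8  -46.4]
ring dark
```

```bash
python3 -m pendant '[[[0,0.2,0,0.0014,-0.0008,0.02,0.8],[0,0,0,0,0,0.025,0.8],[0,0,0,0,0,0.02,0.8],[0,0,0,0,0,0.01,0.8],[0,0,0,0,0,0.003,0.8],[0,0,0,0,0,0,0.8],[0,0,0,0,0,0,0.8]]]'
python3 -c "
from h import *
plan(599.3,17.7,43.5,6.3)"
```

```text
time: 15.75
tool_pos: [0.6011, 0.0182, 0.0497]
orientation: [-0.0, 0.998, 0.055, 0.002]
contact_force: [0.0, -0.2, -2.1]
finger_gap: 0.049
finger_force: 43.2
turn [-0.  -0.2 -0. ] shift mm [-1.8  0.3  6.2] tcp [601.1  18.2  49.7] t 15.8 gap 0.049 q [  2.  23. -15.  51.   0. 175.]
```

```bash
python3 -m pendant '[[[0,-0.2,0,-0.0015,0,0.003,0.8],[0,0,0,0,0,0.002,0.8],[0,0,0,0,0,0,0.8],[0,0,0,0,0,0,0.8]]]'
python3 -c "
from h import *
plan(599.3,17.7,43.5,6.3)"
```

```text
time: 16.15
tool_pos: [0.5987, 0.0183, 0.0437]
orientation: [-0.0, 0.998, 0.055, -0.001]
contact_force: [0.4, -0.6, -2.5]
finger_gap: 0.0489
finger_force: 43.2
turn [-0.   0.1  0. ] shift mm [0.6 0.7 0.2] tcp [598.7  18.3  43.7] t 16.1 gap 0.0489 q [  2.  24. -15.  51.   0. 175.]
```

```bash
python3 -m pendant '[[[0,0,0,0,0.0005,0.001,0.8],[0,0,0,0,0,0.001,0.8],[0,0,0,0,0,0,0.8]]]' |grep -E "pos|cont"; python3 -m pendant '[[[0,0,0,0,0,0,0.35],[0,0,0,0,0,0,0.2],[0,0,0,0,0,0,0.2],[0,0,0,0,0,-0.03,0.2],[0,0,0,0,0,-0.04,0.2],[0,0,0,0,0,-0.04,0.2],[0,0,-8,0,0,0,0.2],[0,0,0,0,0,0,0.2]]]'
python3 -c "
from h import *
plan(532.1,-376.4,128,70)
for n in ('top','scene'):
  im=cams.snapshot(n)[:,:,::-1];cv2.imwrite('pics/%s6.png'%n,im);lids(n,(.07,.096),im=cv2.imread('pics/%s6.png'%n))
"
```

```text
tool_pos: [0.5989, 0.018, 0.043]
contact_force: [-3.5, 0.7, 7.6]
time: 17.25
tool_pos: [0.6, 0.0178, 0.153]
orientation: [-0.0, 0.992, 0.125, 0.001]
contact_force: [-0.0, 0.2, -0.4]
finger_gap: 0.0683
finger_force: 0.0
turn [  0.   -0.1 -55.6] shift mm [-393.6   71.    25. ] tcp [600.   17.8 153. ] t 17.2 gap 0.0683 q [  2.  19.  -7.  64.   0. 167.]
top z 0.07 [ 670.6 -368.    47.2   26.8  -46.4]
top z 0.096 [ 663.3 -359.8   46.1   26.2  -46.4]
```

```bash
python3 -c "
from h import *
for n,ps in (('top',[(475,247),(422,298),(478,297)]),('scene',[(158,330),(202,266),(148,287),(181,390)])):
  im=cv2.imread('pics/%s6.png'%n);h=cv2.cvtColor(im,40);print(n,[h[p[1],p[0]].tolist() for p in ps])
a=cv2.imread('pics/top6.png')[150:350,180:500];b=cv2.imread('pics/scene6.png')[200:400,100:420]
cv2.imwrite('pics/v6.png',np.hstack([a,b]))"
```

```text
top [[68, 10, 196], [69, 9, 197], [69, 14, 126]]
scene [[50, 4, 199], [45, 5, 199], [38, 8, 129], [38, 5, 199]]
```

View pics/v6.png

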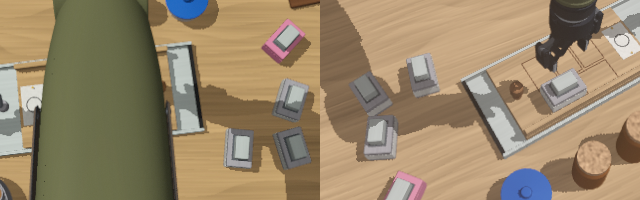

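The right half shows the first tin sitting in place 1 (crop px (565,85)). The other three are where they were, partly in the arm's shadow, so I'll adapt the lid mask.

```bash
sed -i 's/    m=cv2.inRange(hsv,(25,3,160),(90,16,195))/    for lo,hi in((155,215),(112,140)):\n     m=cv2.inRange(hsv,(25,3,lo),(90,18,hi))/; s/^    for cc in cv2.find/     for cc in cv2.find/; s/^        if not 120/         if not 120/; s/^        for z in zs:/         for z in zs:/; s/^            r=rect(c,cc,z)/             r=rect(c,cc,z)/;s/^            if 42/             if 42/' h.py
python3 -c "
from h import *
for n in ('top','scene'):
  lids(n,(.07,),im=cv2.imread('pics/%s6.png'%n))
lids('scene',(.096,),im=cv2.imread('pics/scene6.png'))
plan(424.6,-252.1,128,84.2)
"
```

```text
top z 0.07 [ 423.6 -252.7   48.3   28.8   -6. ]
top z 0.07 [ 534.1 -378.1   43.    29.2  -19.2]
top z 0.07 [ 671.  -367.8   47.5   27.9  -43.8]
top z 0.07 [ 423.  -374.5   46.8   26.8   15.7]
top z 0.07 [953.9 192.3  52.6  28.3  88.6]
top z 0.07 [952.  -74.   44.5  28.2  89.5]
scene z 0.07 [ 674.3 -367.5   47.    30.2  -44.8]
scene z 0.07 [ 535.4 -377.3   44.1   30.5  -18. ]
scene z 0.07 [588.5  24.2  49.3  29.7 -83.2]
scene z 0.07 [ 425.2 -252.    48.8   29.1   -6.3]
scene z 0.096 [ 683.2 -363.1   45.7   29.4  -44.8]
scene z 0.096 [ 548.3 -372.7   42.8   29.6  -18. ]
scene z 0.096 [599.8  17.3  47.8  28.9 -83.2]
scene z 0.096 [ 441.2 -250.9   47.4   28.2   -6.3]
scene z 0.096 [ 443.8 -369.3   53.8   26.6   15.2]
turn [ -0.2   0.1 -70.1] shift mm [-286.  -145.5   22.8] tcp [598.3  17.7 150.8] t 17.4 gap 0.0681 q [  2.  19.  -7.  64.   0. 168.]
```

Tin 1 is seated within 0.5 mm of its target. Next is the tin at (532,-376.5), gripped across its short side, for place 2.

```bash
python3 -m pendant '[[[0,0,8,0,0,0,0.2],[0,0,8,0,0,0,0.2],[0,0,8,0,0,0,0.2],[0,0,8,0,0,0,0.2],[0,0,2.4,0,0,0,0.2],[0,0,0,0,0,0,0.2]]]'|tail -1
python3 -c "
from h import *
plan(532,-376.5,128,-20.3)"
```

```text
finger_force: 0.0
turn [-4.9  1.4  9.5] shift mm [ 51.7 297.8  22.4] tcp [586.8 -79.2 150.4] t 17.9 gap 0.0684 q [-11.  19.  -7.  64.   5. 180.]
```

```bash
python3 -m pendant '[[[-4.9,1.4,0,0,0,0,0.2],[0,0,0,0.01,0.036,0,0.2],[0,0,0,0.01,0.036,0,0.2],[0,0,0,0.01,0.036,0,0.2],[0,0,0,0,0.036,0,0.2],[0,0,0,0,0.036,0,0.2],[0,0,0,0,0.036,0,0.2],[0,0,0,0,0,0,0.2]]]'|tail -1
python3 -c "
from h import *
plan(532,-376.5,128,-20.3)"
```

```text
finger_force: 0.0
turn [-0.7 -0.4 10.9] shift mm [-22.7  77.9  20.1] tcp [ 580.3 -311.3  148.1] t 18.8 gap 0.0684 q [-29.  25.   1.  66.   1. 161.]
```

```bash
python3 -m pendant '[[[-0.7,-0.4,5.5,0,0,0,0.2],[0,0,5.4,0,0,0,0.2],[0,0,0,-0.012,0.04,0,0.2],[0,0,0,-0.011,0.038,0,0.2],[0,0,0,0,0,0.03,0.2],[0,0,0,0,0,0.03,0.2],[0,0,0,0,0,0,0.2],[0,0,0,0,0,0,0.2]]]'|tail -1
python3 -c "
from h import *
plan(532,-376.5,19,-20.3)"
```

```text
finger_force: 0.0
turn [-0.1  0.1  0.2] shift mm [ 0.9  4.1 69.7] tcp [ 532.6 -372.3   88.7] t 19.6 gap 0.0683 q [-35.  27.  -5.  59.   0. 165.]
```

```bash
python3 -m pendant '[[[0,0,0,0.001,0.004,0.02,0.2],[0,0,0,0,0,0.025,0.2],[0,0,0,0,0,0.018,0.2],[0,0,0,0,0,0.007,0.2],[0,0,0,0,0,0,0.2],[0,0,0,0,0,0,0.2]]]'|tail -4
python3 -c "
from h import *
plan(532,-376.5,19,-20.3)"
```

```text
orientation: [-0.0, 0.985, -0.174, 0.002]
contact_force: [-0.2, -0.7, 0.5]
finger_gap: 0.0681
finger_force: 0.0
turn [-0.1 -0.2  0.2] shift mm [-2.  -1.3  1.8] tcp [ 533.4 -378.5   20.8] t 20.1 gap 0.0681 q [-35.  30.  -9.  51.   0. 165.]
```

```bash
python3 -m pendant '[[[0,0,0,-0.0015,-0.001,0.0015,0.3],[0,0,0,0,0,0,0.5],[0,0,0,0,0,0,0.9],[0,0,0,0,0,0,0.9],[0,0,0,0,0,0,0.9],[0,0,0,0,0,0,0.9],[0,0,0,0,0,0,0.9]]]' 40 |tail -5
python3 -c "
from h import *
plan(532,-376.5,19,-20.3)"
python3 -m pendant '[[[0,0,0,0,0,-0.01,0.9],[0,0,0,0,0,-0.03,0.9],[0,0,0,0,0,-0.035,0.9],[0,0,0,0,0,-0.035,0.9],[0,0,0,0,0,-0.005,0.9],[0,0,0,0,0,0,0.9]]]' | tail -5
python3 -c "
from h import *
plan(589.6,107.1,130,96.3)"
```

```text
tool_pos: [0.5316, -0.3769, 0.0183]
orientation: [-0.001, 0.985, -0.175, 0.001]
contact_force: [0.3, 1.5, 6.9]
finger_gap: 0.0287
finger_force: 41.6
turn [-0.1 -0.1  0.2] shift mm [ 0.3 -0.5 -0.7] tcp [ 531.6 -376.9   18.3] t 20.9 gap 0.0287 q [-35.  30.  -9.  51.   0. 165.]
tool_pos: [0.5315, -0.3774, 0.1338]
orientation: [-0.0, 0.985, -0.175, 0.002]
contact_force: [-0.7, 0.5, -2.9]
finger_gap: 0.0288
finger_force: 40.8
turn [   0.2   -0.2 -116.4] shift mm [475.2 110.9   3.8] tcp [ 531.5 -377.4  133.8] t 21.4 gap 0.0288 q [-35.  25.  -1.  64.   0. 165.]
```

```bash
python3 -m pendant '[[[0,0,-8,0,0,0,0.9],[0,0,-8,0,0,0,0.9],[0,0,-8,0,0,0,0.9],[0,0,-8,0,0,0,0.9],[0,0,-8,0,0,0,0.9],[0,0,-8,0,0,0,0.9],[0,0,-8,0,0,0,0.9],[0,0,-8,0,0,0,0.9]]]' | tail -1
python3 -m pendant '[[[0,0,-8,0,0,0,0.9],[0,0,-8,0,0,0,0.9],[0,0,-8,0,0,0,0.9],[0,0,-8,0,0,0,0.9],[0,0,-8,0,0,0,0.9],[0,0,-8,0,0,0,0.9],[0,0,-4.4,0,0,0,0.9],[0,0,0,0,0,0,0.9]]]' | tail -1
python3 -m pendant '[[[0,0,0,0.036,0.0085,0,0.9],[0,0,0,0.036,0.0085,0,0.9],[0,0,0,0.036,0.0085,0,0.9],[0,0,0,0.036,0.0085,0,0.9],[0,0,0,0.036,0.0085,0,0.9],[0,0,0,0.036,0.0085,0,0.9],[0,0,0,0.036,0.0085,0,0.9],[0,0,0,0.036,0.0085,0,0.9]]]' | tail -1
python3 -m pendant '[[[0,0,0,0.036,0.0085,0,0.9],[0,0,0,0.036,0.0085,0,0.9],[0,0,0,0.036,0.0085,0,0.9],[0,0,0,0.036,0.0085,0,0.9],[0,0,0,0.036,0.0085,0,0.9],[0,0,0,0,0,0,0.9],[0,0,0,0,0,0,0.9],[0,0,0,0,0,0,0.9]]]' | tail -1
python3 -c "
from h import *
plan(589.6,107.1,130,96.3)"
```

```text
finger_force: 40.6
finger_force: 40.6
finger_force: 40.7
finger_force: 40.7
turn [-0.  -0.  -0.1] shift mm [7.4 1.6 2.3] tcp [588.8  99.6 132.3] t 24.6 gap 0.0289 q [10. 20. -9. 61.  0. 93.]
```

```bash
python3 -m pendant '[[[0,0,0,0.0075,0.0015,0,0.9],[0,0,0,0,0,0.02,0.9],[0,0,0,0,0,0.025,0.9],[0,0,0,0,0,0.02,0.9],[0,0,0,0,0,0.012,0.9],[0,0,0,0,0,0.005,0.9],[0,0,0,0,0,0,0.9],[0,0,0,0,0,0,0.9]]]' | tail -5
python3 -c "
from h import *
plan(589.6,107.1,44.5,96.3)"
```

```text
tool_pos: [0.5911, 0.1082, 0.0522]
orientation: [0.001, 0.667, 0.745, 0.001]
contact_force: [-0.5, -0.0, -1.8]
finger_gap: 0.0289
finger_force: 40.7
turn [ 0.2 -0.1 -0. ] shift mm [-0.9 -1.7  7.7] tcp [591.1 108.2  52.2] t 25.4 gap 0.0289 q [ 10.  23. -15.  52.   0.  94.]
```

```bash
python3 -m pendant '[[[0,0,0,-0.0005,-0.0015,0.003,0.9],[0,0,0,0,0,0.003,0.9],[0,0,0,0,0,0,0.9],[0,0,0,0,0,0,0.9],[0,0,0,0,0,0.0015,0.9],[0,0,0,0,0,0,0.9]]]' | tail -5
python3 -c "
from h import *
plan(589.6,107.1,44.5,96.3)"
```

```text
tool_pos: [0.5893, 0.1076, 0.0443]
orientation: [0.0, 0.667, 0.745, 0.001]
contact_force: [-0.3, -0.5, 3.2]
finger_gap: 0.0297
finger_force: 41.3
turn [ 0.1 -0.1 -0. ] shift mm [-0.5  0.2 -0.2] tcp [589.3 107.6  44.3] t 26.1 gap 0.0297 q [ 10.  24. -16.  51.   0.  94.]
```

```bash
python3 -m pendant '[[[0,0,0,0,0,0,0.5],[0,0,0,0,0,0,0.4],[0,0,0,0,0,0,0.4],[0,0,0,0,0,-0.03,0.4],[0,0,0,0,0,-0.04,0.3],[0,0,0,0,0,-0.03,0.2],[0,0,0,0,0,0,0.2]]]' | tail -5
python3 -c "
from h import *
plan(424.6,-252.1,130,83.9)
im=cams.snapshot('scene')[:,:,::-1];cv2.imwrite('pics/scene7.png',im);im=cv2.imread('pics/scene7.png')
lids('scene',(.07,.096),im=im)"
```

```text
tool_pos: [0.5922, 0.108, 0.1487]
orientation: [0.003, 0.667, 0.745, 0.004]
contact_force: [0.2, 0.0, 0.2]
finger_gap: 0.0681
finger_force: 0.0
turn [ 0.5 -0.1 12.4] shift mm [-375.9 -128.3   18.7] tcp [592.2 108.  148.7] t 26.8 gap 0.0681 q [10. 19. -8. 63.  0. 94.]
scene z 0.07 [ 674.1 -367.8   46.7   28.6  -43.4]
scene z 0.096 [ 683.  -363.4   45.4   27.8  -43.4]
scene z 0.07 [ 424.6 -373.8   50.3   28.8   14.5]
scene z 0.096 [ 440.6 -369.2   48.8   28.    14.5]
scene z 0.07 [578.8 117.1  48.4  29.4 -83.1]
scene z 0.096 [590.4 107.5  47.   28.5 -83.1]
scene z 0.07 [ 427.2 -253.    51.4   27.2   -4.8]
scene z 0.096 [ 443.2 -251.9   50.    26.4   -4.8]
```

```bash
python3 -m pendant '[[[0,0,6.2,0,0,0,0.2],[0,0,6.2,0,0,0,0.2],[0,0,0,-0.0376,-0.0128,0,0.2],[0,0,0,-0.0376,-0.0128,0,0.2],[0,0,0,-0.0376,-0.0128,0,0.2],[0,0,0,-0.0376,-0.0128,0,0.2],[0,0,0,-0.0376,-0.0128,0,0.2],[0,0,0,-0.0376,-0.0128,0,0.2]]]' | tail -1
python3 -m pendant '[[[0,0,0,-0.0376,-0.0128,0,0.2],[0,0,0,-0.0376,-0.0128,0,0.2],[0,0,0,-0.0376,-0.0128,0,0.2],[0,0,0,-0.0376,-0.0128,0,0.2],[0,0,0,0,0,0.03,0.2],[0,0,0,0,0,0.03,0.2],[0,0,0,0,0,0,0.2],[0,0,0,0,0,0,0.2]]]' | tail -1
python3 -c "
from h import *
plan(424.6,-252.2,19,83.9)"
```

```text
finger_force: 0.0
finger_force: 0.0
turn [-0.1 -0.1 -0. ] shift mm [ 0.3  4.2 63.3] tcp [ 420.4 -252.    82.3] t 28.4 gap 0.0683 q [-31.  11. -28.  51.   0.  65.]
```

```bash
python3 -m pendant '[[[0,0,0,0,0.004,0.02,0.2],[0,0,0,0,0,0.025,0.2],[0,0,0,0,0,0.013,0.2],[0,0,0,0,0,0.005,0.2],[0,0,0,0,0,0,0.2],[0,0,0,0,0,0,0.2]]]'|tail -4
python3 -c "
from h import *
plan(424.6,-252.2,19,83.9)"
```

```text
orientation: [0.001, 0.744, 0.668, 0.001]
contact_force: [-0.1, -0.5, -0.4]
finger_gap: 0.0684
finger_force: 0.0
turn [ 0.2 -0.  -0. ] shift mm [ 1.1 -2.2  2.3] tcp [ 426.7 -253.5   21.3] t 29.0 gap 0.0684 q [-31.  15. -31.  43.   0.  65.]
```

```bash
python3 -m pendant '[[[0,0,0,0.001,-0.0015,0.002,0.3],[0,0,0,0,0,0,0.5],[0,0,0,0,0,0,0.9],[0,0,0,0,0,0,0.9],[0,0,0,0,0,0,0.9],[0,0,0,0,0,0,0.9]]]' 40 |tail -5
python3 -m pendant '[[[0,0,0,0,0,-0.01,0.9],[0,0,0,0,0,-0.03,0.9],[0,0,0,0,0,-0.035,0.9],[0,0,0,0,0,-0.035,0.9],[0,0,0,0,0,-0.005,0.9],[0,0,0,0,0,0,0.9]]]' | tail -5
python3 -c "
from h import *
plan(514.4,114,130,96.3)"
```

```text
tool_pos: [0.4246, -0.2521, 0.0189]
orientation: [0.001, 0.744, 0.668, 0.001]
contact_force: [-1.2, 0.9, 6.0]
finger_gap: 0.0489
finger_force: 42.9
tool_pos: [0.4249, -0.2526, 0.1344]
orientation: [0.001, 0.744, 0.668, 0.001]
contact_force: [0.6, -0.1, -1.9]
finger_gap: 0.0488
finger_force: 42.2
turn [  0.2   0.  -12.4] shift mm [354.6 129.2   4.4] tcp [ 424.9 -252.6  134.4] t 30.2 gap 0.0488 q [-31.   9. -23.  58.   0.  65.]
```

```bash
python3 -m pendant '[[[0,0,-6.2,0,0,0,0.9],[0,0,-6.2,0,0,0,0.9],[0,0,0,0.0355,0.0129,0,0.9],[0,0,0,0.0355,0.0129,0,0.9],[0,0,0,0.0355,0.0129,0,0.9],[0,0,0,0.0355,0.0129,0,0.9],[0,0,0,0.0355,0.0129,0,0.9],[0,0,0,0.0355,0.0129,0,0.9]]]' | tail -1
python3 -m pendant '[[[0,0,0,0.0355,0.0129,0,0.9],[0,0,0,0.0355,0.0129,0,0.9],[0,0,0,0.0355,0.0129,0,0.9],[0,0,0,0.0355,0.0129,0,0.9],[0,0,0,0,0,0.02,0.9],[0,0,0,0,0,0.02,0.9],[0,0,0,0,0,0,0.9],[0,0,0,0,0,0,0.9]]]' | tail -1
python3 -c "
from h import *
plan(514.4,114,45,96.3)"
```

```text
finger_force: 42.2
finger_force: 42.1
turn [-0.1 -0.  -0. ] shift mm [-0.8  2.3 47.4] tcp [512.  114.6  92.4] t 31.8 gap 0.0495 q [ 13.  14. -22.  54.   0.  96.]
```

```bash
python3 -m pendant '[[[0,0,0,-0.0005,0.001,0.02,0.9],[0,0,0,0,0,0.015,0.9],[0,0,0,0,0,0.005,0.9],[0,0,0,0,0,0,0.9],[0,0,0,0,0,0,0.9],[0,0,0,0,0,0,0.9]]]' | tail -4
python3 -c "
from h import *
plan(514.4,114,45,96.3)"
```

```text
orientation: [0.001, 0.667, 0.745, 0.002]
contact_force: [1.0, -0.3, -2.0]
finger_gap: 0.0488
finger_force: 42.2
turn [ 0.2 -0.1 -0. ] shift mm [-0.6 -1.2  9.7] tcp [515.5 114.7  54.7] t 32.4 gap 0.0488 q [ 13.  16. -25.  49.   0.  96.]
```

```bash
python3 -m pendant '[[[0,0,0,-0.0005,-0.001,0.005,0.9],[0,0,0,0,0,0.003,0.9],[0,0,0,0,0,0.001,0.9],[0,0,0,0,0,0.001,0.9],[0,0,0,0,0,0,0.9],[0,0,0,0,0,0,0.9]]]' | tail -4
python3 -c "
from h import *
plan(514.4,114,45,96.3)"
```

```text
orientation: [0.0, 0.667, 0.745, 0.001]
contact_force: [-5.3, -0.5, 11.3]
finger_gap: 0.049
finger_force: 43.8
turn [ 0.1 -0.1 -0. ] shift mm [-0.1  0.9 -0.2] tcp [513.5 114.   44.8] t 33.0 gap 0.049 q [ 12.  17. -26.  47.   0.  96.]
```

```bash
python3 -m pendant '[[[0,0,0,0,0,-0.0005,0.4],[0,0,0,0,0,0,0.28],[0,0,0,0,0,0,0.28],[0,0,0,0,0,-0.03,0.28],[0,0,0,0,0,-0.04,0.2],[0,0,0,0,0,-0.03,0.2],[0,0,0,0,0,0,0.2]]]' | tail -5
python3 -c "
from h import *
plan(424,-373.8,130,105)
im=cams.snapshot('scene')[:,:,::-1];cv2.imwrite('pics/scene8.png',im);im=cv2.imread('pics/scene8.png')
lids('scene',(.07,.096),im=im)"
```

```text
tool_pos: [0.5168, 0.1146, 0.1484]
orientation: [0.002, 0.667, 0.745, 0.004]
contact_force: [0.6, -0.2, -0.8]
finger_gap: 0.0685
finger_force: 0.0
turn [ 0.5 -0.1 -8.7] shift mm [-447.8 -216.    18.4] tcp [516.8 114.6 148.4] t 33.7 gap 0.0685 q [ 12.  11. -18.  60.   0.  96.]
scene z 0.07 [ 674.1 -367.9   46.6   28.6  -43.4]
scene z 0.096 [ 683.  -363.5   45.2   27.7  -43.4]
scene z 0.07 [ 424.7 -373.8   48.9   28.5   16. ]
scene z 0.096 [ 440.7 -369.2   47.5   27.7   16. ]
scene z 0.07 [588.4  24.   47.6  29.5 -83.2]
scene z 0.096 [599.8  17.1  46.2  28.7 -83.2]
scene z 0.07 [578.8 117.3  48.8  29.4 -83.1]
scene z 0.096 [590.4 107.7  47.4  28.5 -83.1]
scene z 0.07 [500.4 122.5  49.2  28.5   5.6]
scene z 0.096 [514.3 112.8  47.8  27.7   5.6]
```

```bash
python3 -m pendant '[[[0,0,-4.4,0,0,0,0.2],[0,0,-4.4,0,0,0,0.2],[0,0,0,-0.0373,-0.018,0,0.2],[0,0,0,-0.0373,-0.018,0,0.2],[0,0,0,-0.0373,-0.018,0,0.2],[0,0,0,-0.0373,-0.018,0,0.2],[0,0,0,-0.0373,-0.018,0,0.2],[0,0,0,-0.0373,-0.018,0,0.2]]]' | tail -1
python3 -m pendant '[[[0,0,0,-0.0373,-0.018,0,0.2],[0,0,0,-0.0373,-0.018,0,0.2],[0,0,0,-0.0373,-0.018,0,0.2],[0,0,0,-0.0373,-0.018,0,0.2],[0,0,0,-0.0373,-0.018,0,0.2],[0,0,0,-0.0373,-0.018,0,0.2],[0,0,0,0,0,0,0.2],[0,0,0,0,0,0,0.2]]]' | tail -1
python3 -c "
from h import *
plan(424.2,-373.8,19,105)"
```

```text
finger_force: 0.0
finger_force: 0.0
turn [ 0.  -0.2 -0. ] shift mm [ -0.5   3.9 122.6] tcp [ 420.3 -374.4  141.6] t 35.4 gap 0.0683 q [-42.  16. -13.  61.   0.  33.]
```

```bash
python3 -m pendant '[[[0,0,0,-0.0005,0.003,0.03,0.2],[0,0,0,0,0,0.03,0.2],[0,0,0,0,0,0.03,0.2],[0,0,0,0,0,0.02,0.2],[0,0,0,0,0,0.009,0.2],[0,0,0,0,0,0,0.2],[0,0,0,0,0,0,0.2]]]'|tail -4
python3 -c "
from h import *
plan(424.2,-373.8,19,105)"
```

```text
orientation: [0.001, 0.608, 0.794, 0.001]
contact_force: [-0.1, 0.0, 0.3]
finger_gap: 0.0682
finger_force: 0.0
turn [ 0.1 -0.   0.1] shift mm [ 0.2 -1.   6.1] tcp [ 425.2 -373.7   25.1] t 36.0 gap 0.0682 q [-41.  22. -22.  47.   0.  33.]
```

```bash
python3 -m pendant '[[[0,0,0,0,-0.0005,0.004,0.3],[0,0,0,0,0,0.0015,0.5],[0,0,0,0,0,0,0.9],[0,0,0,0,0,0,0.9],[0,0,0,0,0,0,0.9],[0,0,0,0,0,0,0.9]]]' 40 |tail -5
python3 -m pendant '[[[0,0,0,0,0,-0.01,0.9],[0,0,0,0,0,-0.03,0.9],[0,0,0,0,0,-0.035,0.9],[0,0,0,0,0,-0.035,0.9],[0,0,0,0,0,-0.005,0.9],[0,0,0,0,0,0,0.9]]]' | tail -5
python3 -c "
from h import *
plan(527.4,-5.1,130,96.3)"
```

```text
tool_pos: [0.4247, -0.3747, 0.0202]
orientation: [0.001, 0.608, 0.794, 0.001]
contact_force: [-1.0, 1.6, 4.5]
finger_gap: 0.0491
finger_force: 42.0
tool_pos: [0.4248, -0.3751, 0.1356]
orientation: [0.002, 0.608, 0.794, 0.001]
contact_force: [0.3, 0.6, -1.9]
finger_gap: 0.0492
finger_force: 42.1
turn [0.2 0.1 8.8] shift mm [356.5 142.6   5.6] tcp [ 424.8 -375.1  135.6] t 37.2 gap 0.0492 q [-42.  16. -14.  60.   0.  33.]
```

```bash
python3 -m pendant '[[[0,0,4.4,0,0,0,0.9],[0,0,4.4,0,0,0,0.9],[0,0,0,0.0357,0.0143,0,0.9],[0,0,0,0.0357,0.0143,0,0.9],[0,0,0,0.0357,0.0143,0,0.9],[0,0,0,0.0357,0.0143,0,0.9],[0,0,0,0.0357,0.0143,0,0.9],[0,0,0,0.0357,0.0143,0,0.9]]]' | tail -1
python3 -m pendant '[[[0,0,0,0.0357,0.0143,0,0.9],[0,0,0,0.0357,0.0143,0,0.9],[0,0,0,0.0357,0.0143,0,0.9],[0,0,0,0.0357,0.0143,0,0.9],[0,0,0,0,0,0.02,0.9],[0,0,0,0,0,0.02,0.9],[0,0,0,0,0,0,0.9],[0,0,0,0,0,0,0.9]]]' | tail -1
python3 -c "
from h import *
plan(527.4,-5.6,46,96.3)"
```

```text
finger_force: 42.1
finger_force: 42.1
turn [-0.1 -0.1 -0. ] shift mm [-2.   1.6 47.4] tcp [525.6  -3.8  93.4] t 38.9 gap 0.0491 q [ -0.  14. -22.  54.   0.  83.]
```

```bash
python3 -m pendant '[[[0,0,0,-0.002,0.0005,0.02,0.9],[0,0,0,0,0,0.015,0.9],[0,0,0,0,0,0.005,0.9],[0,0,0,0,0,0,0.9],[0,0,0,0,0,0,0.9],[0,0,0,0,0,0,0.9]]]' | tail -4
python3 -c "
from h import *
plan(527.4,-5.6,46,96.3)"
```

```text
orientation: [0.001, 0.667, 0.745, 0.001]
contact_force: [-1.4, 0.9, -0.9]
finger_gap: 0.0491
finger_force: 42.1
turn [ 0.2 -0.  -0. ] shift mm [ 0.3 -1.4  9.5] tcp [528.8  -5.7  55.5] t 39.5 gap 0.0491 q [ -1.  16. -25.  49.   0.  83.]
```

```bash
python3 -m pendant '[[[0,0,0,0,-0.001,0.005,0.9],[0,0,0,0,0,0.003,0.9],[0,0,0,0,0,0.001,0.9],[0,0,0,0,0,0.001,0.9],[0,0,0,0,0,0,0.9],[0,0,0,0,0,0,0.9]]]' | tail -4
python3 -c "
from h import *
plan(527.4,-5.6,46,96.3)
for n,b in(('scene',(425,172,456,200)),):
    im=cv2.imread('pics/scene0.png');c=cams.get_calibration(n)
    m=np.zeros(im.shape[:2],np.uint8);m[b[1]:b[3],b[0]:b[2]]=(im[b[1]:b[3],b[0]:b[2]].max(2)<75)
    print(im[178:192:3,439].tolist())
    for cc in cv2.findContours(m,0,1)[0]:
        if cv2.contourArea(cc)>30:
            p,r=cv2.minEnclosingCircle(cc);print(p,r,cv2.contourArea(cc),ground(c,[p],.207).round(4).tolist(),proj(c,[.5182,.268,.207]))
"
```

```text
orientation: [0.0, 0.667, 0.745, 0.001]
contact_force: [-5.6, -0.0, 14.9]
finger_gap: 0.049
finger_force: 44.1
turn [ 0.1 -0.1 -0. ] shift mm [0.  0.5 0.1] tcp [526.9  -5.7  46.1] t 40.0 gap 0.049 q [ -1.  17. -26.  48.   0.  83.]
[[46, 49, 55], [47, 50, 56], [47, 50, 56], [51, 53, 59], [37, 43, 49]]
(438.1614074707031, 184.08267211914062) 8.423068046569824 186.5 [[0.5254, 0.2656, 0.207]] [[437.31834367 181.24265469]]
```

```bash
python3 -m pendant '[[[0,0,0,0,0,-0.0005,0.4],[0,0,0,0,0,0,0.28],[0,0,0,0,0,0,0.28],[0,0,0,0,0,-0.03,0.28],[0,0,0,0,0,-0.04,0.2],[0,0,0,0,0,-0.03,0.2],[0,0,0,0,0,0,0.2]]]' | tail -5
python3 -c "
from h import *
plan(558.6,-76.3,11,96.3)
im=cams.snapshot('scene')[:,:,::-1];cv2.imwrite('pics/scene9.png',im);im=cv2.imread('pics/scene9.png')
lids('scene',(.096,),im=im)"
```

```text
tool_pos: [0.53, -0.0059, 0.1493]
orientation: [0.003, 0.667, 0.745, 0.003]
contact_force: [0.4, 0.2, -0.3]
finger_gap: 0.0686
finger_force: 0.0
turn [ 0.5 -0.  -0. ] shift mm [-73.2  20.7 138.3] tcp [530.   -5.9 149.3] t 40.8 gap 0.0686 q [ -1.  11. -18.  60.   0.  83.]
scene z 0.096 [ 682.5 -363.6   46.    28.3  -42.5]
scene z 0.096 [ 538.7 -147.7   43.7   28.8    6.3]
scene z 0.096 [599.7  17.6  47.3  28.7 -83.2]
scene z 0.096 [595.3 107.9  46.8  28.7 -83.6]
scene z 0.096 [528.1  -5.4  47.2  27.8   6.2]
scene z 0.096 [514.3 112.8  47.8  27.7   5.6]
```

All four tins are seated. The place-2 tin was nudged 5 mm against the lip since the last look, still within 6 mm of its place and square, so it can stay. Now the knob.

```bash
python3 -m pendant '[[[0,0,0,-0.036,0.01,0,0.2],[0,0,0,-0.036,0.01,0,0.2],[0,0,0,0,0,0,0.2],[0,0,0,0,0,0.03,0.2],[0,0,0,0,0,0.03,0.2],[0,0,0,0,0,0.01,0.2],[0,0,0,0,0,0,0.2],[0,0,0,0,0,0,0.2]]]' | tail -4
python3 -c "
from h import *
plan(558.6,-76.3,11,96.3)
c=cams.get_calibration('wrist');w=cams.snapshot('wrist')[:,:,::-1].copy()
for z in(.074,.05):
  q=proj(c,[.5586,-.0763,z])[0];cv2.circle(w,(int(q[0]),int(q[1])),4,(0,0,255),1)
cv2.imwrite('pics/w10.png',cv2.resize(w,(480,360)))"
```

```text
orientation: [0.0, 0.667, 0.745, 0.001]
contact_force: [0.3, -0.6, 0.4]
finger_gap: 0.0686
finger_force: 0.0
turn [ 0.1 -0.1 -0. ] shift mm [-1.8  3.7 64.3] tcp [554.7 -74.9  75.3] t 41.6 gap 0.0686 q [ -8.  18. -19.  53.   0.  76.]
```

View pics/w10.png

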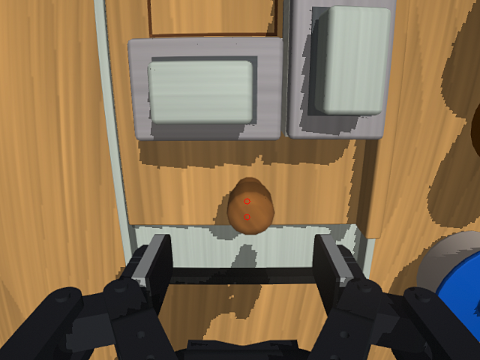

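The knob, at (251,206), lies between the open fingers, and the projected axis points fall on it. I'll descend and grip.

```bash
python3 -m pendant '[[[0,0,0,-0.001,0.003,0.02,0.2],[0,0,0,0,0,0.02,0.2],[0,0,0,0,0,0.015,0.2],[0,0,0,0,0,0.007,0.2],[0,0,0,0,0,0,0.2],[0,0,0,0,0,0,0.2]]]' | tail -4
python3 -c "
from h import *
plan(558.6,-76.3,11,96.3)"
```

```text
orientation: [0.001, 0.667, 0.745, 0.001]
contact_force: [0.4, 0.0, -0.5]
finger_gap: 0.0682
finger_force: 0.0
turn [ 0.2 -0.  -0. ] shift mm [-0.5 -0.2  3.1] tcp [558.7 -75.8  14.1] t 42.2 gap 0.0682 q [ -8.  22. -23.  45.   0.  76.]
```

```bash
python3 -m pendant '[[[0,0,0,0,0,0.002,0.3],[0,0,0,0,0,0,0.5],[0,0,0,0,0,0,0.9],[0,0,0,0,0,0,0.9],[0,0,0,0,0,0,0.9],[0,0,0,0,0,0,0.9],[0,0,0,0,0,0,0.9]]]' 30 | tail -5
python3 -c "
from h import *
plan(558.6,-76.3,11,96.3)"
python3 -m pendant '[[[0,0,0,0.001,0,0,0.9],[0,0,0,0.002,0,0,0.9],[0,0,0,0.003,0,0,0.9],[0,0,0,0.004,0,0,0.9],[0,0,0,0.005,0,0,0.9],[0,0,0,0.005,0,0,0.9],[0,0,0,0.005,0,0,0.9],[0,0,0,0.005,0,0,0.9]]]' | tail -5
python3 -m pendant '[[[0,0,0,0.005,0,0,0.9],[0,0,0,0.004,0,0,0.9],[0,0,0,0.003,0,0,0.9],[0,0,0,0.002,0,0,0.9],[0,0,0,0.001,0,0,0.9],[0,0,0,0,0,0,0.9],[0,0,0,0,0,0,0.9],[0,0,0,0,0,0,0.9]]]' | tail -5
python3 -c "
from h import *
plan(558.6-.11*62.4,-76.3+.994*62.4,13,96.3)
for n in('top','scene'):
  im=cams.snapshot(n)[:,:,::-1];cv2.imwrite('pics/%s11.png'%n,im);im=cv2.imread('pics/%s11.png'%n)
  lids(n,(.096,),im=im)"
```

```text
tool_pos: [0.5601, -0.0756, 0.012]
orientation: [0.002, 0.667, 0.745, 0.002]
contact_force: [5.5, 1.7, 1.7]
finger_gap: 0.0286
finger_force: 30.5
turn [ 0.3 -0.  -0. ] shift mm [-0.5 -1.6  1. ] tcp [560.1 -75.6  12. ] t 43.0 gap 0.0286 q [ -8.  22. -23.  45.   0.  76.]
tool_pos: [0.5568, -0.0467, 0.012]
orientation: [0.002, 0.667, 0.745, 0.001]
contact_force: [4.1, -2.6, 0.9]
finger_gap: 0.0287
finger_force: 30.4
tool_pos: [0.555, -0.0315, 0.0119]
orientation: [0.002, 0.667, 0.745, 0.002]
contact_force: [5.7, -0.1, 1.2]
finger_gap: 0.0289
finger_force: 30.4
turn [ 0.3  0.  -0. ] shift mm [17.5 -1.4 -1.1] tcp [555.  -31.5  11.9] t 44.5 gap 0.0289 q [ -3.  21. -24.  44.   0.  80.]
top z 0.096 [508.7 156.9  48.3  28.4   6.3]
top z 0.096 [589.5 152.2  48.1  29.  -84.3]
top z 0.096 [593.4  64.5  42.6  28.4 -83.4]
top z 0.096 [ 663.3 -359.8   46.1   26.2  -46.4]
scene z 0.096 [ 682.7 -363.2   46.    27.8  -43.4]
scene z 0.096 [594.7  61.3  47.6  28.9 -83.4]
scene z 0.096 [590.4 152.1  46.8  28.6 -83.4]
scene z 0.096 [522.9  38.8  49.   27.2   5.5]
scene z 0.096 [509.7 156.9  48.4  27.7   5.2]
```

```bash
python3 -m pendant '[[[0,0,0,0.002,0,0,0.9],[0,0,0,0.004,0,0,0.9],[0,0,0,0.005,0,0,0.9],[0,0,0,0.004,0,0,0.9],[0,0,0,0.002,0,0,0.9],[0,0,0,0.0005,0,0,0.9],[0,0,0,0,0,0,0.9],[0,0,0,0,0,0,0.9]]]' | tail -5
python3 - <<'E'
from h import *
plan(558.6-.11*62.4,-76.3+.994*62.4,13,96.3)
out=[]
for n,S in(('top',521),('scene',468)):
    im=cams.snapshot(n)[:,:,::-1];cv2.imwrite('pics/%s12.png'%n,im);im=cv2.imread('pics/%s12.png'%n)
    lids(n,(.096,),im=im)
    c=cams.get_calibration(n);P=[(.5216,.2671,.207),(.5216,.2671,.041),(.5216,.2671,.026)]
    q=proj(c,P);o=q[2].astype(int)-[40,40];f=5
    cr=cv2.resize(im[o[1]:o[1]+80,o[0]:o[0]+80],None,fx=f,fy=f,interpolation=cv2.INTER_CUBIC)
    for (a,b),col in zip((q-o+.5)*f,((0,0,255),(0,255,0),(255,0,0))): cv2.circle(cr,(int(a),int(b)),4,col,1)
    out.append(cr);print(n,o,q.round(1).tolist())
cv2.imwrite('pics/v12.png',np.hstack(out))
E
```

```text
tool_pos: [0.5531, -0.0141, 0.012]
orientation: [0.002, 0.667, 0.745, 0.002]
contact_force: [5.1, -0.5, 1.5]
finger_gap: 0.0289
finger_force: 30.4
turn [ 0.3  0.  -0. ] shift mm [-0.  -1.3 -1. ] tcp [553.1 -14.1  12. ] t 45.5 gap 0.0289 q [ -1.  21. -24.  44.   0.  82.]
top z 0.096 [506.8 174.1  48.6  28.1   6.5]
top z 0.096 [587.5 169.3  48.   28.8 -83.4]
top z 0.096 [ 663.3 -359.8   46.1   26.2  -46.4]
top [147 217] [[165.0, 244.0], [185.5, 256.3], [187.1, 257.2]]
scene z 0.096 [ 683.2 -363.4   45.2   28.5  -43. ]
scene z 0.096 [592.8  78.4  47.2  28.8 -83.6]
scene z 0.096 [588.4 169.4  47.   28.6 -83.6]
scene z 0.096 [520.7  55.9  48.6  26.9   4. ]
scene z 0.096 [507.5 174.   47.5  27.    6. ]
scene [381 189] [[437.8, 182.5], [422.8, 226.2], [421.6, 229.6]]
```

View pics/v12.png

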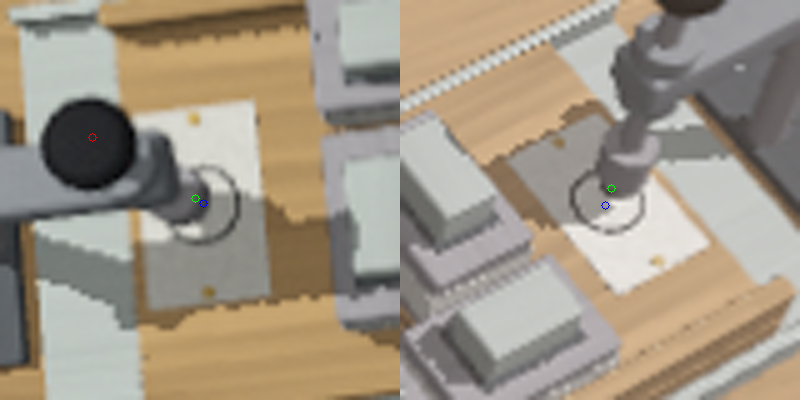

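The ring in the top view is at crop (204,204), right where predicted. The die looks a few mm further along +y in both halves, so I'll triangulate the stamp knob from both cameras before trusting either.

```bash
python3 - <<'E'
from h import *
def blob(n,b,t):
    im=cv2.imread(f'pics/{n}0.png');m=np.zeros(im.shape[:2],np.uint8);m[b[1]:b[3],b[0]:b[2]]=(im[b[1]:b[3],b[0]:b[2]].max(2)<t)
    cc=max(cv2.findContours(m,0,1)[0],key=cv2.contourArea);return cv2.minEnclosingCircle(cc),cv2.fitEllipse(cc)
T=blob('top',(145,230,190,262),45);S=blob('scene',(425,172,456,200),75);print(T,S)
ct,cs=cams.get_calibration('top'),cams.get_calibration('scene')
for z in(.17,.18,.19,.2,.207):
    for k in(0,1):
        a=ground(ct,[T[k][0]],z)[0];b=ground(cs,[S[k][0]],z)[0]
        print(z,k,a.round(4)[:2],b.round(4)[:2])
# die: grey levels across it, along board y at the top view and scene
for n in('top','scene'):
    im=cv2.imread(f'pics/{n}12.png');c=cams.get_calibration(n)
    for z in (.041,):
        for off in(-6,0,6):
            P=[(.5216+off*.001*.994-.11*u*.001,.2671+off*.001*.11+.994*u*.001,z) for u in range(-24,25,2)]
            q=proj(c,P);v=cv2.remap(im,q[:,0].astype(np.float32),q[:,1].astype(np.float32),1)[:,0]
            print(n,off,v.max(1).tolist())
E
```

```text
(((164.4705810546875, 245.76470947265625), 9.1224946975708), ((164.49102783203125, 245.5814971923828), (17.074247360229492, 17.473011016845703), 74.62816619873047)) (((438.1614074707031, 184.08267211914062), 8.423068046569824), ((438.17718505859375, 184.23666381835938), (14.771880149841309, 16.32305908203125), 104.15348815917969))
0.17 0 [0.5244 0.2787] [0.5034 0.2888]
0.17 1 [0.5248 0.2786] [0.5037 0.2886]
0.18 0 [0.5227 0.2758] [0.5093 0.2825]
0.18 1 [0.5231 0.2758] [0.5097 0.2823]
0.19 0 [0.5211 0.2729] [0.5153 0.2762]
0.19 1 [0.5214 0.2729] [0.5157 0.276 ]
0.2 0 [0.5194 0.27  ] [0.5213 0.27  ]
0.2 1 [0.5197 0.27  ] [0.5216 0.2698]
0.207 0 [0.5182 0.268 ] [0.5254 0.2656]
0.207 1 [0.5186 0.268 ] [0.5258 0.2654]
top -6 [141, 137, 105, 95, 139, 137, 139, 140, 137, 110, 82, 68, 72, 78, 89, 95, 95, 96, 97, 101, 115, 150, 187, 208, 207]
top 0 [177, 169, 115, 119, 151, 158, 154, 147, 133, 74, 66, 74, 88, 99, 99, 95, 86, 72, 67, 66, 67, 68, 69, 67, 67]
top 6 [217, 216, 212, 148, 154, 189, 210, 210, 196, 143, 96, 102, 108, 108, 99, 80, 60, 60, 68, 80, 85, 82, 76, 71, 74]
scene -6 [154, 152, 111, 108, 153, 154, 156, 156, 155, 155, 156, 114, 97, 99, 100, 101, 101, 102, 108, 124, 142, 160, 173, 174, 175]
scene 0 [131, 107, 123, 149, 153, 155, 155, 155, 152, 137, 96, 82, 96, 101, 102, 103, 104, 105, 105, 107, 109, 115, 129, 139, 157]
scene 6 [121, 113, 144, 154, 154, 155, 155, 154, 161, 189, 199, 165, 128, 123, 122, 114, 117, 126, 142, 160, 176, 196, 220, 210, 201]
```

The two rays meet at z≈0.199 at (520,270), and the die's edge agrees in both views. The stamp is therefore about 3 mm further along than assumed, so I'll advance the board 3 mm.

```bash
python3 -m pendant '[[[0,0,0,0.001,0,0,0.9],[0,0,0,0.0015,0,0,0.9],[0,0,0,0.001,0,0,0.9],[0,0,0,0,0,0,0.9],[0,0,0,0,0,0,0.9],[0,0,0,0,0,0,0.9]]]' | tail -5
python3 - <<'E'
from h import *
im=cams.snapshot('top')[:,:,::-1];cv2.imwrite('pics/top13.png',im)
im=cv2.imread('pics/top13.png');lids('top',(.096,),im=im);c=cams.get_calibration('top')
im=cams.snapshot('scene')[:,:,::-1];cv2.imwrite('pics/scene13.png',im);lids('scene',(.096,),im=cv2.imread('pics/scene13.png'))
# dark ring pixels on the white slip, open side away from the stamp: circle by the -y half
plan(0,0,0,96.3)
E
```

```text
tool_pos: [0.5526, -0.0107, 0.0119]
orientation: [0.002, 0.667, 0.745, 0.002]
contact_force: [5.0, -1.8, 2.0]
finger_gap: 0.0285
finger_force: 30.5
top z 0.096 [506.5 177.3  48.7  27.9   6.6]
top z 0.096 [587.  172.6  47.9  28.8 -84.3]
top z 0.096 [ 663.3 -359.8   46.1   26.2  -46.4]
top z 0.096 [482.4 299.8  52.8  23.3  58.5]
scene z 0.096 [ 683.2 -363.4   45.2   28.5  -43. ]
scene z 0.096 [592.7  82.1  47.6  28.7 -85.1]
scene z 0.096 [588.  172.8  47.1  28.4 -85.2]
scene z 0.096 [520.3  59.3  48.2  26.9   5.5]
scene z 0.096 [507.2 177.3  47.7  26.9   6.5]
turn [ 0.3  0.  -0. ] shift mm [  71.3 -548.1   11.9] tcp [552.6 -10.7  11.9] t 46.2 gap 0.029 q [ -1.  21. -24.  44.   0.  83.]
```

```bash
python3 -m pendant '[[[0,0,0,0,0,0,0.5],[0,0,0,0,0,0,0.3],[0,0,0,0,0,0,0.3],[0,0,0,0,0,-0.03,0.3],[0,0,0,0,0,-0.045,0.3],[0,0,0,0,0,-0.045,0.6],[0,0,0,0,0,-0.045,0.9],[0,0,0,0,0,-0.045,1]]]' | tail -5
python3 -m pendant '[[[0,0,0,0,0,-0.025,1],[0,0,0,0,0,0,1],[0,0,0,0,0,0,1]]]' | tail -5
python3 - <<'E'
from h import *
plan(520.2,270.3,200,96.3)
im=cams.snapshot('scene')[:,:,::-1];cv2.imwrite('pics/scene14.png',im);lids('scene',(.096,),im=cv2.imread('pics/scene14.png'))
E
```

```text
tool_pos: [0.5494, -0.0103, 0.2227]
orientation: [-0.0, 0.667, 0.745, 0.001]
contact_force: [1.2, -0.7, -0.9]
finger_gap: 0.0164
finger_force: 0.0
tool_pos: [0.5501, -0.0104, 0.246]
orientation: [0.0, 0.667, 0.745, 0.001]
contact_force: [0.0, 0.1, -0.9]
finger_gap: 0.0001
finger_force: 0.0
turn [ 0.1 -0.1 -0. ] shift mm [282.3   1.1  46. ] tcp [550.1 -10.4 246. ] t 47.4 gap 0.0001 q [-1. 12. -5. 73.  0. 83.]
scene z 0.096 [ 682.7 -363.9   45.3   28.2  -42.9]
scene z 0.096 [592.4  82.1  47.3  28.7 -83.7]
scene z 0.096 [588.  172.8  46.9  28.4 -84. ]
scene z 0.096 [520.4  59.5  48.2  27.7   6.4]
scene z 0.096 [507.1 177.5  47.5  26.9   6. ]
```

```bash
python3 -m pendant '[[[0,0,0,0.0353,0,0,1],[0,0,0,0.0353,0,0,1],[0,0,0,0.0353,0,0,1],[0,0,0,0.0353,0,0,1],[0,0,0,0.0353,0,0,1],[0,0,0,0.0353,0,0,1],[0,0,0,0.0353,0,0,1],[0,0,0,0.0353,0,0,1]]]' | tail -1
python3 -m pendant '[[[0,0,0,0,0.001,0.02,1],[0,0,0,0,0,0.015,1],[0,0,0,0,0,0,1],[0,0,0,0,0,0,1],[0,0,0,0,0,0,1]]]' | tail -5
python3 - <<'E'
from h import *
plan(520.2,270.3,180,96.3)
E
```

```text
finger_force: 0.0
tool_pos: [0.5205, 0.2702, 0.2115]
orientation: [0.0, 0.667, 0.745, 0.001]
contact_force: [-0.4, -0.1, 0.2]
finger_gap: -0.0003
finger_force: 0.0
turn [ 0.1 -0.1 -0. ] shift mm [ 0.1 -0.3 31.5] tcp [520.5 270.2 211.5] t 48.7 gap -0.0003 q [ 27.  16.  -3.  70.   0. 111.]
```

```bash
python3 -m pendant '[[[0,0,0,0,0,0.012,1],[0,0,0,0,0,0.01,1],[0,0,0,0,0,0.004,1],[0,0,0,0,0,0.004,1],[0,0,0,0,0,0,1]]]' | grep -E "pos|contact_"
python3 -m pendant '[[[0,0,0,0,0,0.003,1],[0,0,0,0,0,0,1]]]' | grep -E "pos|contact_"
python3 -m pendant '[[[0,0,0,0,0,0.003,1],[0,0,0,0,0,0,1]]]' | grep -E "pos|contact_"
```

```text
tool_pos: [0.5201, 0.2702, 0.1806]
contact_force: [0.2, 0.1, -0.4]
tool_pos: [0.5205, 0.2705, 0.1782]
contact_force: [0.5, -0.4, -1.1]
tool_pos: [0.5203, 0.2705, 0.1751]
contact_force: [-0.8, -0.2, 0.9]
```

```bash
python3 -m pendant '[[[0,0,0,0,0,0.003,1],[0,0,0,0,0,0.003,1],[0,0,0,0,0,0,1]]]' | grep -E "pos|contact_"
python3 -m pendant '[[[0,0,0,0,0,0.003,1],[0,0,0,0,0,0.002,1],[0,0,0,0,0,0,1]]]' | grep -E "pos|contact_"
```

```text
tool_pos: [0.5207, 0.2706, 0.1693]
contact_force: [-0.4, -0.2, 2.8]
tool_pos: [0.5206, 0.2706, 0.1643]
contact_force: [-0.9, 0.6, 5.6]
```

```bash
python3 -m pendant '[[[0,0,0,0,0,0.003,1],[0,0,0,0,0,0.002,1],[0,0,0,0,0,0,1]]]' | grep -E "pos|contact_"
```

```text
tool_pos: [0.5207, 0.2706, 0.1595]
contact_force: [-0.6, -0.3, 6.3]
```

```bash
python3 -m pendant '[[[0,0,0,0,0,0.002,1],[0,0,0,0,0,0,1],[0,0,0,0,0,0,1]]]' | grep -E "pos|contact_"
```

```text
tool_pos: [0.5208, 0.2707, 0.1591]
contact_force: [-3.1, -2.2, 14.2]
```

The plunger bottomed at reported z 0.159 with 14 N, which is the full 15 mm stroke. I'll let it spring up and return to the knob.

```bash
python3 -m pendant '[[[0,0,0,0,0,0,1],[0,0,0,0,0,0,1],[0,0,0,0,0,-0.01,1],[0,0,0,0,0,-0.015,1],[0,0,0,0,0,-0.03,1],[0,0,0,0,0,-0.03,1],[0,0,0,0,0,0,1],[0,0,0,0,0,0,1]]]' | tail -5
python3 - <<'E'
from h import *
plan(551.6,-11.4,150,96.3)
E
```

```text
tool_pos: [0.5206, 0.2705, 0.2423]
orientation: [0.0, 0.667, 0.745, 0.001]
contact_force: [0.1, -0.5, -0.8]
finger_gap: -0.0003
finger_force: 0.0
turn [ 0.1 -0.1 -0. ] shift mm [-2.836e+02 -2.000e-01  9.230e+01] tcp [520.6 270.5 242.3] t 51.6 gap -0.0003 q [ 27.  16.  -0.  74.   0. 111.]
```

```bash
python3 -m pendant '[[[0,0,0,-0.0354,0,0,0.6],[0,0,0,-0.0354,0,0,0.3],[0,0,0,-0.0354,0,0,0.3],[0,0,0,-0.0354,0,0,0.3],[0,0,0,-0.0354,0,0,0.3],[0,0,0,-0.0354,0,0,0.3],[0,0,0,-0.0354,0,0,0.3],[0,0,0,-0.0354,0,0,0.3]]]' | tail -1
python3 -m pendant '[[[0,0,0,0,0,0.03,0.3],[0,0,0,0,0,0.04,0.3],[0,0,0,0,0,0.04,0.3],[0,0,0,0,0,0.04,0.3],[0,0,0,0,0,0.02,0.3],[0,0,0,0,0,0,0.3],[0,0,0,0,0,0,0.3]]]' | tail -4
python3 - <<'E'
from h import *
plan(551.6,-11.4,12,96.3)
E
```

```text
finger_force: 0.0
orientation: [-0.001, 0.667, 0.745, 0.0]
contact_force: [0.3, -0.9, -0.1]
finger_gap: 0.06
finger_force: 0.0
turn [-0.  -0.1 -0. ] shift mm [-0.7  1.  59.3] tcp [550.6 -10.9  71.3] t 53.1 gap 0.06 q [ -1.  18. -21.  52.   0.  83.]
```

```bash
python3 -m pendant '[[[0,0,0,-0.0007,0.0005,0.025,0.3],[0,0,0,0,0,0.02,0.3],[0,0,0,0,0,0.012,0.3],[0,0,0,0,0,0.002,0.3],[0,0,0,0,0,0,0.6],[0,0,0,0,0,0,0.9],[0,0,0,0,0,0,0.9],[0,0,0,0,0,0,0.9]]]' 30| tail -5
python3 -m pendant '[[[0,0,0,0,0,0,0.9],[0,0,0,0,0,0,0.9],[0,0,0,-0.001,0,0,0.9],[0,0,0,-0.002,0,0,0.9],[0,0,0,-0.003,0,0,0.9],[0,0,0,-0.004,0,0,0.9],[0,0,0,-0.005,0,0,0.9],[0,0,0,-0.005,0,0,0.9]]]'| tail -5
python3 -m pendant '[[[0,0,0,-0.005,0,0,0.9],[0,0,0,-0.005,0,0,0.9],[0,0,0,-0.005,0,0,0.9],[0,0,0,-0.005,0,0,0.9],[0,0,0,-0.005,0,0,0.9],[0,0,0,-0.005,0,0,0.9],[0,0,0,-0.005,0,0,0.9],[0,0,0,-0.005,0,0,0.9]]]'| tail -5
```

```text
tool_pos: [0.5527, -0.0115, 0.0145]
orientation: [0.001, 0.667, 0.745, 0.001]
contact_force: [-3.1, 0.9, 5.0]
finger_gap: 0.0287
finger_force: 29.9
tool_pos: [0.5549, -0.0307, 0.0144]
orientation: [0.0, 0.667, 0.745, 0.002]
contact_force: [-3.3, 2.1, 6.2]
finger_gap: 0.0291
finger_force: 29.9
tool_pos: [0.5595, -0.0706, 0.0145]
orientation: [0.0, 0.667, 0.745, 0.002]
contact_force: [-2.2, 2.9, 6.1]
finger_gap: 0.0287
finger_force: 29.9
```

```bash
python3 -m pendant '[[[0,0,0,-0.005,0,0,0.9],[0,0,0,-0.005,0,0,0.9],[0,0,0,-0.005,0,0,0.9],[0,0,0,-0.005,0,0,0.9],[0,0,0,-0.005,0,0,0.9],[0,0,0,-0.005,0,0,0.9],[0,0,0,-0.005,0,0,0.9],[0,0,0,-0.005,0,0,0.9]]]'| tail -5
python3 -m pendant '[[[0,0,0,-0.004,0,0,0.9],[0,0,0,-0.003,0,0,0.9],[0,0,0,-0.002,0,0,0.9],[0,0,0,-0.002,0,0,0.9],[0,0,0,-0.002,0,0,0.9],[0,0,0,0,0,0,0.9],[0,0,0,0,0,0,0.9]]]'| tail -5
python3 - <<'E'
from h import *
plan(551.6,-11.4,12,96.3)
for n in('top','scene'):
  im=cams.snapshot(n)[:,:,::-1];cv2.imwrite('pics/%s15.png'%n,im);lids(n,(.096,),im=cv2.imread('pics/%s15.png'%n))
c=cams.get_calibration('top');im=cv2.imread('pics/top15.png')
P=[(.52-.0*1+.11*u*.001,-.05-.994*u*.001,.026) for u in range(0,120,3)]  # along -y of the board, away from arm
q=proj(c,P);print(cv2.remap(im,q[:,0].astype(np.float32),q[:,1].astype(np.float32),1)[:,0].max(1).tolist())
E
```

```text
tool_pos: [0.564, -0.1105, 0.0145]
orientation: [0.001, 0.667, 0.745, 0.002]
contact_force: [-1.7, 3.0, 5.9]
finger_gap: 0.0288
finger_force: 29.9
tool_pos: [0.5656, -0.1238, 0.0145]
orientation: [0.001, 0.667, 0.745, 0.002]
contact_force: [-1.4, 1.2, 5.0]
finger_gap: 0.0289
finger_force: 29.8
turn [ 0.2 -0.  -0. ] shift mm [113.2  -1.5   2.5] tcp [ 565.6 -123.8   14.5] t 57.0 gap 0.0289 q [-12.  23. -20.  46.   0.  71.]
top z 0.096 [519.1  65.7  48.6  28.6   6.2]
top z 0.096 [532.6 -50.   47.5  27.8  -0.6]
top z 0.096 [599.6  61.   48.3  28.7 -83.9]
top z 0.096 [604.2 -29.7  48.4  28.7 -84. ]
top z 0.096 [ 663.3 -359.8   46.1   26.2  -46.4]
scene z 0.096 [ 682.5 -363.7   45.9   28.2  -42.9]
scene z 0.096 [605.  -29.7  47.9  28.8 -83.3]
scene z 0.096 [600.6  61.1  47.7  28.4 -85. ]
scene z 0.096 [533.4 -52.7  47.7  27.2   5.7]
scene z 0.096 [519.7  65.6  48.2  27.7   6.2]
[186, 157, 97, 102, 111, 61, 83, 90, 93, 95, 97, 98, 99, 99, 100, 100, 101, 99, 100, 100, 102, 101, 101, 100, 99, 100, 100, 99, 98, 98, 97, 98, 98, 98, 97, 96, 97, 96, 96, 95]
```

```bash
for k in 1; do python3 -m pendant '[[[0,0,0,-0.001,0,0,0.9],[0,0,0,-0.0015,0,0,0.9],[0,0,0,-0.0015,0,0,0.9],[0,0,0,-0.001,0,0,0.9],[0,0,0,0,0,0,0.9]]]'| grep -E "pos|contact_"; done
python3 -m pendant '[[[0,0,0,-0.001,0,0,0.9],[0,0,0,-0.0015,0,0,0.9],[0,0,0,-0.0015,0,0,0.9],[0,0,0,-0.001,0,0,0.9],[0,0,0,0,0,0,0.9]]]'| grep -E "pos|contact_"
```

```text
tool_pos: [0.5659, -0.1265, 0.0144]
contact_force: [-2.6, 7.1, 6.9]
tool_pos: [0.5658, -0.1262, 0.0144]
contact_force: [-4.5, 22.2, 11.9]
```

```bash
python3 -m pendant '[[[0,0,0,-0.001,0,0,0.9],[0,0,0,-0.0015,0,0,0.9],[0,0,0,-0.0015,0,0,0.9],[0,0,0,0,0,0,0.9]]]'| grep -E "pos|contact_"
```

```text
tool_pos: [0.5659, -0.1266, 0.0142]
contact_force: [-4.2, 32.3, 14.3]
```

The stop is reached; I'll relax the push, release and lift clear.

```bash
python3 -m pendant '[[[0,0,0,0.004,0,0,0.9],[0,0,0,0.004,0,0,0.9],[0,0,0,0.002,0,0,0.9],[0,0,0,0,0,0,0.9],[0,0,0,0,0,0,0.9]]]'| grep -E "pos|contact_"
python3 -m pendant '[[[0,0,0,0,0,0,0.6],[0,0,0,0,0,0,0.3],[0,0,0,0,0,0,0.3],[0,0,0,0,0,0,0.3],[0,0,0,0,0,-0.02,0.3],[0,0,0,0,0,-0.04,0.3],[0,0,0,0,0,-0.04,0.3],[0,0,0,0,0,-0.04,0.3]]]'| tail -5
python3 -m pendant '[[[0,0,0,-0.04,0,-0.01,0.3],[0,0,0,-0.04,0,0,0.3],[0,0,0,-0.04,0,0,0.3],[0,0,0,-0.04,0,0,0.3],[0,0,0,-0.04,0,0,0.3],[0,0,0,-0.04,0,0,0.3],[0,0,0,0,0,0,0.3],[0,0,0,0,0,0,0.3]]]'| tail -5
python3 - <<'E'
from h import *
for n in('top','scene'):
  im=cams.snapshot(n)[:,:,::-1];cv2.imwrite('pics/%s16.png'%n,im);lids(n,(.096,),im=cv2.imread('pics/%s16.png'%n))
a=cv2.imread('pics/top16.png')[100:340,100:400];b=cv2.imread('pics/scene16.png')[140:440,180:500]
cv2.imwrite('pics/v16.png',np.hstack([cv2.resize(a,(375,300)),b]))
c=cams.get_calibration('top')
big=cv2.adaptiveThreshold(cv2.resize(cv2.cvtColor(cv2.imread('pics/top16.png'),6),None,fx=4,fy=4,interpolation=2),255,0,0,61,4)
l=cv2.connectedComponents(big,connectivity=4)[1]
p=proj(c,[.5269,-.002+.0,.026])[0];i=l[int(p[1]*4+1.5),int(p[0]*4+1.5)]
cc=max(cv2.findContours((l==i).astype(np.uint8),0,1)[0],key=cv2.contourArea);print('place4?',p,rect(c,(cc-1.5)/4,.026).round(1))
E
```

```text
tool_pos: [0.5659, -0.1271, 0.0143]
contact_force: [-2.4, 4.0, 7.6]
tool_pos: [0.5644, -0.128, 0.1541]
orientation: [-0.0, 0.667, 0.745, 0.001]
contact_force: [0.8, -0.6, -0.7]
finger_gap: 0.0597
finger_force: 0.0
tool_pos: [0.5905, -0.3672, 0.1619]
orientation: [-0.0, 0.668, 0.744, 0.001]
contact_force: [-0.2, -0.4, 0.1]
finger_gap: 0.06
finger_force: 0.0
top z 0.096 [519.4  62.7  48.5  28.2   5.8]
top z 0.096 [532.7 -55.4  48.4  27.8   6. ]
top z 0.096 [600.2  58.2  48.2  28.5 -83.4]
top z 0.096 [604.5 -32.5  48.1  28.4 -83.3]
top z 0.096 [ 663.3 -359.9   46.    26.2  -46.4]
scene z 0.096 [ 682.3 -363.9   45.1   27.4  -42.5]
scene z 0.096 [605.2 -32.5  47.5  28.6 -83.4]
scene z 0.096 [600.9  58.2  47.1  28.5 -83.1]
scene z 0.096 [533.8 -55.4  47.7  27.3   6. ]
scene z 0.096 [520.   63.   48.2  27.3   6.3]
place4? [305.46152796 253.71325114] [526.2   2.8  79.8  47.4   6. ]
```

View pics/v16.png

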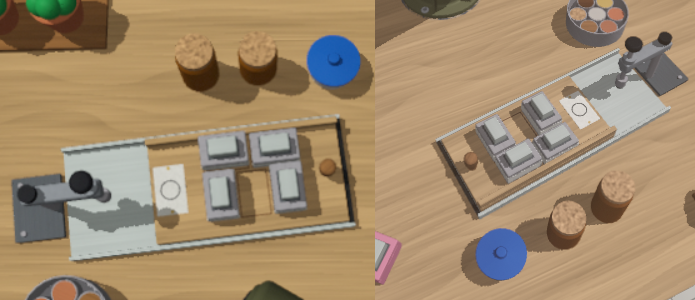

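The final views show the board against its stop, four tins square in places 1, 2, 3 and 5, and the stamp up. The bystanders are where they started.

```bash
python3 -c "
from rig import workorder
print(workorder.sign_off())"
```

```text
the job is handed in; nothing more can be done
None
```

The job is handed in, with no verdict returned: four tins stand in places 1, 2, 3 and 5 (the one in place 2 was nudged about 5 mm against the lip, inside the 9 mm limit), the slip was stamped on its ring, and the board is back at its rest stop.

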